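# Check the film applicator, stow the coating kit and latch the tray's keeper bar

### The arm

A 6-joint arm with a two-finger parallel gripper is mounted at the origin on a cart in front of the work surface, level with it; the furniture and walls round the work are solid. World frame = base frame: x ahead of the robot, y to its left, z up, the work surface at z = 0. Lengths are in m, angles in rad, forces in N, time in s.
With the tool pointing down it reaches from about 0.275 to 0.725 m from the base axis. Payload 5.6 kg.
Tool frame: the origin (TCP) lies at the very end of the fingers, on their centre line; the grasp point (between the pads) lies 19 mm behind it (ctrl.tcp_to_grasp is the distance from the TCP to the grasp point, in m); x points along the fingers, z is the direction in which the jaws open and shut, and the axes are right-handed (so a half turn about x gives the same grasp; the last joint's range is limited). The gripper opens to 85 mm and grips with 20 to 120 N. Pads are 22 mm wide; open, the fingers measure 114 mm over their backs; the gripper's body (76 mm by 85 mm) begins 54 mm behind the grasp point. The pads swing forward as they close: fully open they stand 13 mm farther back than shut.
Start: joints at [1.423, 0.255, 0.108, 0, -1.424, -0.285], TCP at [0.231, 0.499, 0.231] pointing down, gripper open.
Joint ranges: [-2.95, 2.95], [-1.21, 1.97], [-1.09, 1.5], [-2.87, 1.71], [-2.94, -0.07], [-3.05, 3.05]. Speed limits (rad/s): [2.57, 2.57, 3.14, 3.14, 3.14, 3.14].

### API

Orientations are given as a 3x3 rotation matrix whose columns are the frame's x, y, z axes.
In Python, from plant import ctrl, snapshot, spotter gives the robot as it stands.
- The arm moves only by the tool step_arm, never from a script. Its argument "increments" is a list of rows, each an object with "xyz": the shift along the tool's x, y, z in mm, a list of three; "spin": the turn about the tool's x in degrees. A call has 1 to 10 rows; each row shifts and turns the commanded pose from where the row before left it, along the tool's axes as they then stand; what a row does not reach is not made up. A row lasts 1/8 s, in which the tool goes at most 62.5 mm and 10.7 degrees, less where a joint would pass 70% of its speed; a pose out of reach is approached as far as the arm can. A call with a gripper value outside its range is refused whole. "grip" is the closure in counts, from 0 (fully open) to 255 (shut), set as the call begins (left out, the last holds). The fingers move at their own pace and stop on an object; the grip force is fixed at half the most. Time passes only in rows, so rows that do not move let the fingers close. It gives the time, the measured TCP pose, the force and the opening at its end, in the units of the state.
- ctrl.get_obs(): the state, without advancing time (a new reading comes with each control period).
- snapshot(name): name is "scene" or "top"; returns a dict with "img" (384x512x3 uint8, red, green, blue), "camera_matrix" (3x3 intrinsics, pixels), "rvec" (rotation vector, rad) and "tvec" (3), from world to camera coordinates, as OpenCV has them. Camera axes: x right, y down, z forward; pixel columns grow to the right and rows downward; lengths in m; the calibration is good to about 2 mm. A picture is of the moment at which its call begins. There is no depth.
- ctrl.finish_job(): hands the job in, once; it reports no verdict.
Trained networks look in a picture, given as the dict that the camera call returned (one of the last four; its "shot" number tells which), for a name from the list of things; names that differ only in an ending like _2 or _b are one class to them, and where a whole thing is asked for, a point or a joint stands for the part that bears it (a point fixed in the world has none). Each returns a list of dicts, best first, with "p" (0 to 1); they miss things now and then, are a little off and sometimes report something else, mostly with a low value. They report only what shows in the picture. A call takes as long as a camera call.
- spotter.boxes_of(target, picture): "pixel" ([column, row] in pixels, amid what is visible of it).
- spotter.pinpoint(target, picture): "pixel" ([column, row] in pixels: a listed point, or the origin of a listed thing).
The state is a dict: "clock": time; "q": joint angles; "dq": joint speeds; "joint_torque": joint torques, N m; "tcp_pos": TCP position; "eef_rot": TCP orientation; "force": force on the tool from outside, world axes, zero at the start; "moment": the same for the moment, N m; "opening": opening from 0.0 (shut) to 1.0 (fully open).
Only numpy, scipy, OpenCV 4.12 (cv2) and the standard library are available. Lean on these libraries where they do the work, as an engineer would, in place of code of your own. Each camera call takes 0.05 s, during which the arm holds its last target. There are 200 camera calls.

### The job

Pack the coating kit for the move to the next lab. First check the four-sided film applicator at the edge light: holding it just off the desk, show its sides square-on to the cross in the lit window, about 25 mm away and level with it, from the side with one dot in order to the side with four dots, keeping each still for a second; then stand it upright in the square nest of the tray and lay every coating bar on the desk in the tray's V notches of its own colour. When everything is in, swing the keeper bar over the kit until it snaps past the catch ball and rests fully home, and leave the thickness gauge, the dropper bottle and the black marker where they are.

Things in the scene. Friction and masses are not known exactly. Their poses are not given: they have to be found in the camera images.
- tray: aluminium tray, plate 280 x 150 x 8 mm; origin on the desk under it, x along its length from hinge post (x = -128 mm) to catch block (x = 122 mm, 42 mm high, stop lug to 54 mm), y left, z up. Two black saw-tooth rails (y = +-42 mm, up to 46 mm high) form three V notches 40 mm apart, with yellow, red and green patches on the plate beside them; nearer the hinge the applicator's nest
- slot_yellow (a point): point in the tray where the middle of the yellow bar's axis lies when it rests in its V notches: 34.5 mm above the desk, at x = -10, y = 0 mm in the tray; the seated bar runs along the tray's y axis
- slot_red (a point): the same for the red bar, at x = 30 mm in the tray
- slot_green (a point): the same for the green bar, at x = 70 mm in the tray. The fixed open steel case stands close by to the right (its near left corner at world x = 0.55, y = 0.03 m, walls 112 mm high): carry bars above that height
- nest (a point): middle of the floor of the applicator's nest, 8 mm above the desk, at x = -72, y = -27 mm in the tray: a 67 mm square between four rounded stops 8.5 mm high, its sides along the tray's x and y axes. The open keeper lies between the nest and the light: go round it or over it
- applicator: four-sided film applicator: steel frame 60 x 60 x 36 mm (solid to touch), on top a round ribbed knob 24 mm across, 40 to 70 mm above its foot, to grip it by; 0.3 kg; origin under its middle, z up. Black dots on each side's top rim and face: one on the +x side, two on +y, three on -x, four on -y (counter-clockwise from above)
- side1 (a point): middle of the face with one dot, 18 mm above the foot
- side2 (a point): middle of the face with two dots, 18 mm above the foot
- side3 (a point): middle of the face with three dots, 18 mm above the foot
- side4 (a point): middle of the face with four dots, 18 mm above the foot
- edge_light: fixed black lamp housing 40 x 104 x 66 mm with a lit white window and black cross lines on the face towards its -x side; origin on the desk below its middle, z up
- mark (a point): where a side's middle should be held: 25 mm straight in front (-x of the light) of the crossing of the lines on the window, 30 mm above the desk, so that the applicator hangs 12 mm above the desk
- bar_yellow: wire-wound coating bar with yellow end caps (None if absent): steel rod 12 mm thick, 150 mm long along the body's y axis, 16 mm square caps on its last 15 mm at both ends, 0.13 kg; origin 8 mm below the middle of the rod's axis (body z). Grip it round the middle. It may lie on any flat of its caps and be laid in either way round
- bar_red: wire-wound coating bar with red end caps (None if absent): steel rod 12 mm thick, 150 mm long along the body's y axis, 16 mm square caps on its last 15 mm at both ends, 0.13 kg; origin 8 mm below the middle of the rod's axis (body z). Grip it round the middle. It may lie on any flat of its caps and be laid in either way round
- bar_green: wire-wound coating bar with green end caps (None if absent): steel rod 12 mm thick, 150 mm long along the body's y axis, 16 mm square caps on its last 15 mm at both ends, 0.13 kg; origin 8 mm below the middle of the rod's axis (body z). Grip it round the middle. It may lie on any flat of its caps and be laid in either way round
- yellow_mid (a point): middle of the yellow bar's axis (None if absent)
- red_mid (a point): middle of the red bar's axis (None if absent)
- green_mid (a point): middle of the green bar's axis (None if absent)
- keeper (a joint): keeper bar's angle, rad: 0 = shut, along the tray's x; starts open at about 1.3 on its +y side (counter-clockwise from above), at most 1.9. Turns level with slight friction; near the end about 6 N at its knob push it over a spring ball (peak at 0.024 rad), then it snaps to its stop at 0. Steel, 14 x 6 mm, 256 mm long from the hinge, underside 48 mm above the desk
- keeper_hinge (a point): the keeper's vertical pivot axis, 51 mm above the desk
- keeper_knob (a point): middle of the round black knob on the keeper, 18 mm across, standing from 58 to 84 mm above the desk, 235 mm from the hinge axis; this point is 71 mm above the desk
- gauge: grey coating thickness gauge 102 x 54 x 27 mm, to be left alone
- dropper: amber dropper bottle, 34 mm wide, 103 mm tall, to be left alone
- marker: black felt marker 12 x 136 x 14 mm, to be left alone

How it is judged:
On the way, in this order (a step that is already met when the one before it is completed fails the run):
1. the applicator's side with 1 dot is held square to the light's window, its middle within 20 mm of the point 25 mm in front of the cross (distance between side1 and mark below 0.02 m and angle between the x axis of applicator and the x axis of edge_light, either way round below 0.2 rad), for 0.4 s.
2. the applicator's side with 2 dots is held square to the light's window, its middle within 20 mm of the point 25 mm in front of the cross (distance between side2 and mark below 0.02 m and angle between the y axis of applicator and the x axis of edge_light, either way round below 0.2 rad), for 0.4 s.
3. the applicator's side with 3 dots is held square to the light's window, its middle within 20 mm of the point 25 mm in front of the cross (distance between side3 and mark below 0.02 m and angle between the x axis of applicator and the x axis of edge_light, either way round below 0.2 rad), for 0.4 s.
4. the applicator's side with 4 dots is held square to the light's window, its middle within 20 mm of the point 25 mm in front of the cross (distance between side4 and mark below 0.02 m and angle between the y axis of applicator and the x axis of edge_light, either way round below 0.2 rad), for 0.4 s.
5. the applicator stands in the nest and every bar present lies in its own notches, the keeper still open (beyond 0.6 rad) (x of yellow_mid in the frame of slot_yellow between -0.006 and 0.006 m and y of yellow_mid in the frame of slot_yellow between -0.015 and 0.015 m and z of yellow_mid in the frame of slot_yellow between -0.006 and 0.006 m and angle between the y axis of each of bar_yellow, bar_red, bar_green and the y axis of tray, either way round below 0.08 rad and x of red_mid in the frame of slot_red between -0.006 and 0.006 m and y of red_mid in the frame of slot_red between -0.015 and 0.015 m and z of red_mid in the frame of slot_red between -0.006 and 0.006 m and x of green_mid in the frame of slot_green between -0.006 and 0.006 m and y of green_mid in the frame of slot_green between -0.015 and 0.015 m and z of green_mid in the frame of slot_green between -0.006 and 0.006 m and horizontal distance between applicator and nest below 0.009 m and z of applicator in the frame of nest below 0.004 m and angle between applicator's own z axis and vertical below 0.06 rad and value of joint keeper above 0.6 rad), for 0.2 s.
6. the keeper bar is shut past its catch ball (below 0.018 rad) (value of joint keeper below 0.018 rad), for 0.2 s.
At the end, for the whole second after the job is handed in: Keeper shut past its ball (below 0.018 rad); applicator upright in the nest (9 mm from its middle, under 4 mm above its floor, tilt under 0.06 rad); each bar present in the notches of its colour (6 mm across and in height, 15 mm along, 0.08 rad) (x of yellow_mid in the frame of slot_yellow between -0.006 and 0.006 m and y of yellow_mid in the frame of slot_yellow between -0.015 and 0.015 m and z of yellow_mid in the frame of slot_yellow between -0.006 and 0.006 m and angle between the y axis of each of bar_yellow, bar_red, bar_green and the y axis of tray, either way round below 0.08 rad and x of red_mid in the frame of slot_red between -0.006 and 0.006 m and y of red_mid in the frame of slot_red between -0.015 and 0.015 m and z of red_mid in the frame of slot_red between -0.006 and 0.006 m and x of green_mid in the frame of slot_green between -0.006 and 0.006 m and y of green_mid in the frame of slot_green between -0.015 and 0.015 m and z of green_mid in the frame of slot_green between -0.006 and 0.006 m and horizontal distance between applicator and nest below 0.009 m and z of applicator in the frame of nest below 0.004 m and angle between applicator's own z axis and vertical below 0.06 rad and value of joint keeper below 0.018 rad); the robot touches nothing.
It fails at once if the thickness gauge is moved more than 40 mm (distance of gauge from where it was at the start of the episode above 0.04 m).
It fails at once if the dropper bottle is moved more than 40 mm (distance of dropper from where it was at the start of the episode above 0.04 m).
It fails at once if the black marker is moved more than 40 mm (distance of marker from where it was at the start of the episode above 0.04 m).
Of bar_yellow, bar_red, bar_green only 2 to 3 are there at a start; the rules pass over those that are not, and their reading is None.
At some moment in a run one of bar_yellow, bar_red, bar_green, applicator may be knocked a few centimetres aside while the robot is not near it.
Once in a run the grip may slacken for a moment while it holds something.
It also fails if it takes over 208 s, if anything falls off the work surface, if the arm or the gripper's body presses on something with over 40 N, if the wrist force passes 120 N, or if a joint passes its speed limit or range.

## Working session

There is one attempt and no reset: what is moved stays moved. The work goes in short steps, Python scripts to look and compute and a tool call to move; the robot and the scene stay as the last step left them, time stands still between calls to the robot, and variables do not carry over. Pictures are saved under pics/ and viewed, about 12 in all and at most 16, crops included, and the job is handed in when it is done.

Besides the shell and the picture viewer there is one more tool, called after "Call:" as name(argument=value, ...), one argument or row to a line, values as JSON. step_arm: Moves the arm, as the interface text tells. Its arguments: {"type":"object","properties":{"increments":{"type":"array","items":{"type":"object","properties":{"xyz":{"type":"array","items":{"type":"number"}},"spin":{"type":"number"}}}},"grip":{"type":"number"}},"required":["increments"]}

```bash
mkdir -p pics; ls; cat > h.py <<'E'
import numpy as np, cv2
from plant import ctrl, snapshot, spotter
def P(s):
    R=cv2.Rodrigues(np.array(s["rvec"],float))[0]; return R,np.array(s["tvec"],float).reshape(3),np.array(s["camera_matrix"],float)
def ray(s,px,z):
    R,t,K=P(s); d=R.T@np.linalg.solve(K,[px[0],px[1],1.]); c=-R.T@t
    return c+d*(z-c[2])/d[2]
def proj(s,X):
    return cv2.projectPoints(np.array(X,float).reshape(-1,3),np.array(s["rvec"],float),np.array(s["tvec"],float),np.array(s["camera_matrix"],float),None)[0].reshape(-1,2)
def save(s,n,scale=1.5,crop=None):
    im=s["img"][:,:,::-1]
    if crop: im=im[crop[1]:crop[3],crop[0]:crop[2]]
    cv2.imwrite("pics/"+n,cv2.resize(im,None,fx=scale,fy=scale,interpolation=cv2.INTER_CUBIC))
def tri(ss,pxs):
    A=[];b=[]
    for s,p in zip(ss,pxs):
        R,t,K=P(s); d=R.T@np.linalg.solve(K,[p[0],p[1],1.]); d/=np.linalg.norm(d); c=-R.T@t
        M=np.eye(3)-np.outer(d,d); A.append(M); b.append(M@c)
    return np.linalg.lstsq(np.vstack(A),np.hstack(b),rcond=None)[0]
E
python3 - <<'E'
from h import *
a=snapshot("scene");b=snapshot("top")
save(a,"s0.png");save(b,"t0.png")
np.set_printoptions(precision=3,suppress=True)
o=ctrl.get_obs();print(o["clock"],o["tcp_pos"],o["eef_rot"],ctrl.tcp_to_grasp,o["force"])
Z=dict(tray=0,slot_yellow=.0345,slot_red=.0345,slot_green=.0345,nest=.008,applicator=0,side1=.018,side2=.018,side3=.018,side4=.018,edge_light=0,mark=.03,yellow_mid=.008,red_mid=.008,green_mid=.008,keeper_hinge=.051,keeper_knob=.071,gauge=0,dropper=0,marker=0)
for n,z in Z.items():
    r=[spotter.pinpoint(n,s) for s in (a,b)]
    for s,q,l in zip((a,b),r,"st"):
        for e in q[:2]: print(n,l,round(e["p"],2),np.round(e["pixel"],1),ray(s,e["pixel"],z))
    if r[0] and r[1]: print("   tri",tri((a,b),[r[0][0]["pixel"],r[1][0]["pixel"]]))
E
```

```text
pics
0.1 [0.23  0.499 0.23 ] [[-0.001  0.908 -0.419]
 [-0.002 -0.419 -0.908]
 [-1.     0.     0.002]] 0.0187 [-0.008  0.088  0.171]
tray s 0.73 [237.1 180.5] [0.51  0.135 0.   ]
tray s 0.34 [252. 217.] [ 0.446 -0.078  0.   ]
tray t 0.76 [212.1 195.3] [0.518 0.13  0.   ]
   tri [0.514 0.132 0.001]
slot_yellow s 0.58 [236.  172.4] [0.508 0.138 0.034]
slot_yellow t 0.72 [209.2 196.9] [0.51  0.137 0.034]
slot_yellow t 0.58 [163.1 175.2] [0.588 0.295 0.034]
   tri [0.509 0.138 0.035]
slot_red s 0.94 [247.5 167.4] [0.562 0.147 0.034]
slot_red t 0.93 [208.1 188.2] [0.54  0.141 0.034]
slot_red t 0.37 [157.1 172.4] [0.598 0.315 0.034]
   tri [0.546 0.136 0.045]
slot_green s 0.75 [257.4 166.8] [0.596 0.132 0.034]
slot_green t 0.72 [209.  174.7] [0.587 0.137 0.034]
slot_green t 0.59 [122.6 217.1] [0.446 0.432 0.034]
   tri [0.591 0.134 0.034]
nest s 0.79 [225.8 186.1] [0.452 0.114 0.008]
nest t 0.57 [219.7 213.3] [0.453 0.104 0.008]
   tri [0.451 0.105 0.014]
applicator s 0.61 [232.9 153.6] [0.593 0.318 0.   ]
applicator t 0.71 [208.6 174.1] [0.593 0.142 0.   ]
applicator t 0.57 [158.7 174.9] [
[... 1811 characters left out ...]
ri [ 0.374 -0.34   0.227]
keeper_hinge s 0.8 [206.3 181. ] [0.38  0.119 0.051]
keeper_hinge t 0.8 [208.6 233.3] [0.386 0.138 0.051]
   tri [0.387 0.139 0.037]
keeper_knob t 0.72 [142.5 219.5] [0.437 0.354 0.071]
keeper_knob t 0.44 [207.5 173.5] [0.587 0.138 0.071]
gauge s 0.55 [324.1 290.2] [ 0.451 -0.443  0.   ]
gauge t 0.92 [377.  216.7] [ 0.431 -0.454  0.   ]
   tri [ 0.435 -0.452  0.017]
dropper s 0.65 [327.9 264.5] [ 0.521 -0.374  0.   ]
dropper t 0.66 [356.6 190.2] [ 0.527 -0.385  0.   ]
dropper t 0.54 [122.4 216.6] [0.448 0.445 0.   ]
   tri [ 0.522 -0.38   0.005]
marker s 0.45 [190.5 148.1] [0.463 0.449 0.   ]
marker t 0.68 [121.  213.6] [0.459 0.45  0.   ]
   tri [0.461 0.448 0.001]
```

View pics/s0.png

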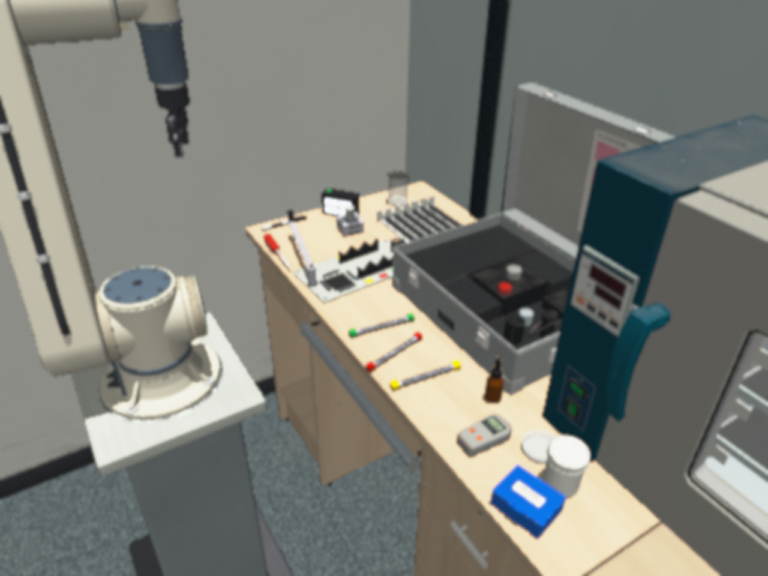

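View pics/t0.png

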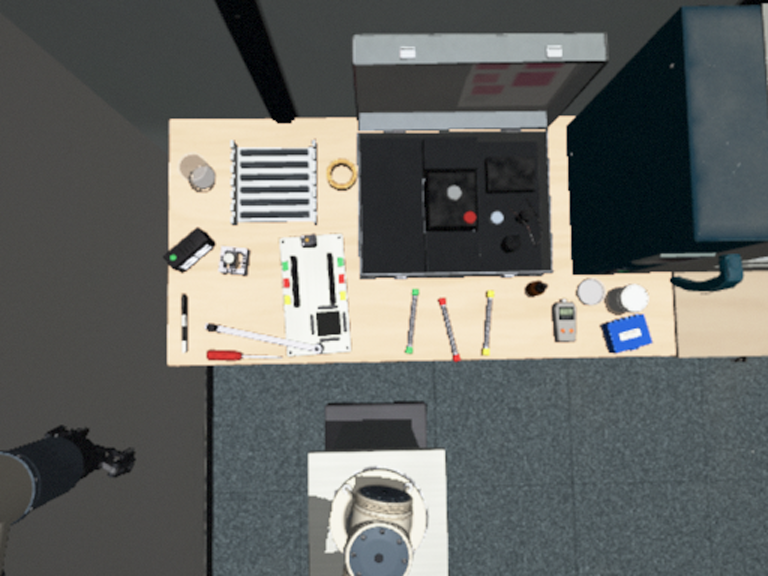

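The scene view shows three bars, the tray, the open keeper and the light. The top view shows the applicator at about (156,174) original px, the light at (126,167) and the bars near columns 275 to 325. I'll zoom in next.

```bash
python3 - <<'E'
from h import *
a=snapshot("scene");b=snapshot("top")
save(b,"t1.png",5.2,(102,140,252,250))
save(a,"s1.png",7,(165,115,275,200))
np.save("b.npy",b["img"])
E
```

```text
(no output)
```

View pics/t1.png

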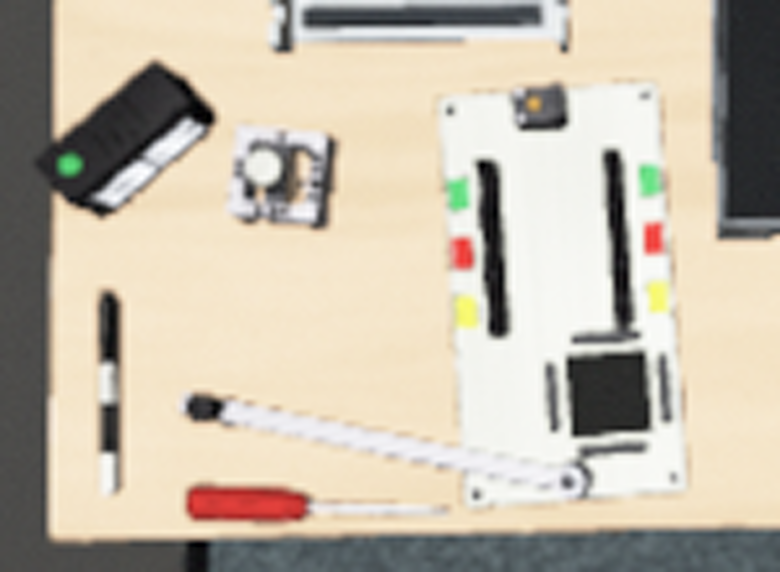

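View pics/s1.png

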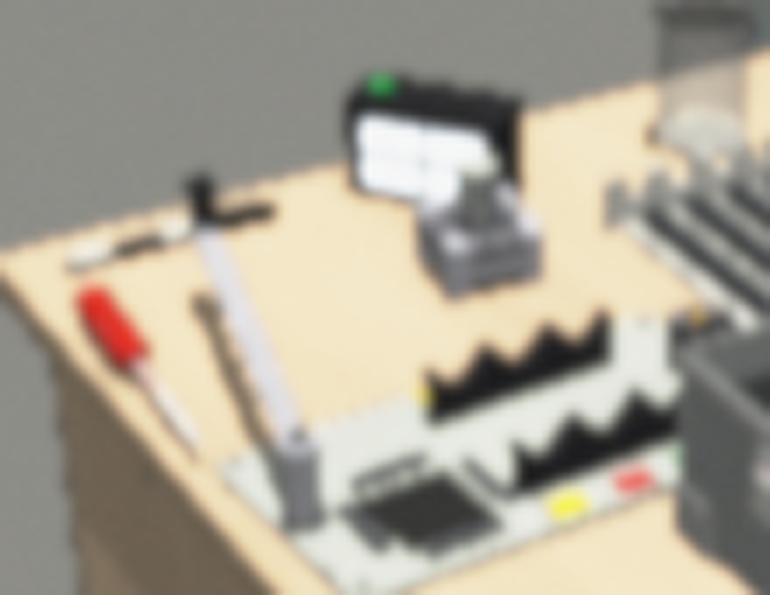

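Crop px: tray holes at (450,110), (645,95), (476,494) and (674,477), patches as listed in code. The applicator is about 5° off the image axes and its knob is near (265,168). I'll compute the poses and zoom on the applicator.

```bash
cat > g.py <<'E'
E
python3 - <<'E'
from h import *
np.set_printoptions(precision=4,suppress=True)
b=snapshot("top");a=snapshot("scene")
for s in (a,b):
    R,t,K=P(s); print("cam",-R.T@t,K[0,0])
c=lambda x,y:(102+x/5.2-.4,140+y/5.2-.4)
H=[ray(b,c(*p),.008) for p in [(450,110),(645,95),(476,494),(674,477)]]
print("holes",*H); m=sum(H)/4; print("centre",m)
ex=(H[0]+H[1]-H[2]-H[3]); print("yaw",np.arctan2(ex[1],ex[0]), np.linalg.norm(H[0]-H[2]),np.linalg.norm(H[0]-H[1]))
# patches by colour
hsv=cv2.cvtColor(b["img"],cv2.COLOR_RGB2HSV).astype(int)
for n,(lo,hi) in dict(yellow=(24,34),red=(0,6),green=(50,75)).items():
    hh=hsv[:,:,0]; mk=((hh>=lo)&(hh<=hi)|((n=="red")&(hh>174)))&(hsv[:,:,1]>120)&(hsv[:,:,2]>100)
    k,l,st,ce=cv2.connectedComponentsWithStats(mk.astype(np.uint8))
    for i in range(1,k):
        if st[i,4]>=3: print(n,st[i,4],ce[i],ray(b,ce[i],.008))
print("light tri",tri((a,b),[(165+422/7-.4,115+158/7-.4),c(153,163)]))
print("knob",tri((a,b),[(165+478/7-.4,115+165/7-.4),c(264,167)]),ray(b,c(264,167),.07))
print("keeper knob",ray(b,c(205,405),.084),"hinge",ray(b,c(572,480),.057))
for nm,pts,z in [("light top",[(155,62),(38,163),(100,213),(213,115)],.066),("app",[(236,124),(334,134),(325,226),(228,212)],.036)]:
    print(nm,*[ray(b,c(*p),z)[:2] for p in pts])
I=[cv2.resize(s["img"][y:y+30,x:x+30,::-1],None,fx=13,fy=13,interpolation=cv2.INTER_CUBIC) for s,x,y in((b,142,160),(a,220,132))]
cv2.imwrite("pics/app.png",np.hstack(I))
save(b,"bars.png",6,(262,185,342,245))
E
```

```text
cam [-0.1004 -0.9836  0.8424] 412.5408348019561
cam [0.431  0.0035 1.2925] 365.0963166938978
holes [0.641  0.2129 0.008 ] [0.6493 0.0804 0.008 ] [0.3811 0.1969 0.008 ] [0.3898 0.0643 0.008 ]
centre [0.5153 0.1386 0.008 ]
yaw 0.06161109681337136 0.26044712939113507 0.13270755599908868
yellow 10 [227.8 196.7] [0.5113 0.0746 0.008 ]
yellow 16 [326.5 195.5] [ 0.5094 -0.2745  0.008 ]
yellow 12 [191.  199.5] [0.5037 0.2036 0.008 ]
yellow 17 [323.3529 234.2941] [ 0.373  -0.2589  0.008 ]
red 57 [312.8947 144.4386] [ 0.6931 -0.2316  0.008 ]
red 17 [226.9412 185.3529] [0.5514 0.0771 0.008 ]
red 15 [190.6 188. ] [0.5442 0.2048 0.008 ]
red 17 [294.3529 200.4706] [ 0.4938 -0.1599  0.008 ]
red 131 [148.7939 236.5573] [0.3774 0.3504 0.008 ]
red 20 [303.95 238.45] [ 0.3599 -0.1901  0.008 ]
green 18 [114.8889 171.2778] [0.6076 0.4691 0.008 ]
green 10 [226.3 174.1] [0.5914 0.0788 0.008 ]
green 10 [189.5 177. ] [0.5832 0.2084 0.008 ]
green 13 [276.1538 194.5385] [ 0.5159 -0.096   0.008 ]
green 9 [272. 233.] [ 0.3811 -0.0783  0.008 ]
light tri [0.6039 0.4051 0.0335]
knob [0.5964 0.3225 0.0681] [0.5957 0.3222 0.07  ]
keeper knob [0.4432 0.3553 0.084 ] hinge [0.3907 0.1278 0.057 ]
light top [0.6658 0.3935] [0.6011 0.468 ] [0.5681 0.4281] [0.6306 0.3561]
app [0.6292 0.3496] [0.6216 0.285 ] [0.5603 0.291 ] [0.5707 0.3547]
```

View pics/app.png

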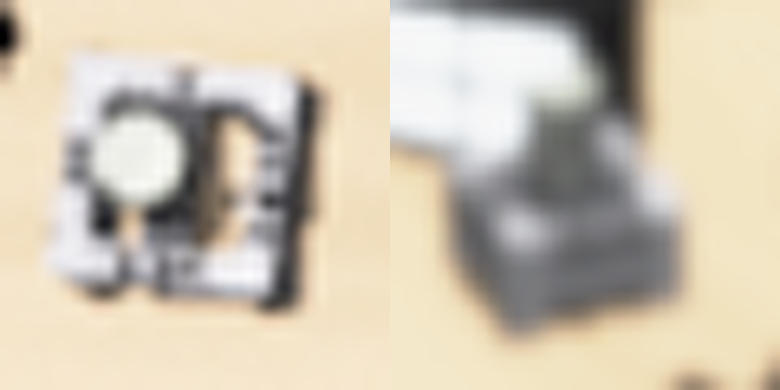

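The top-rim dots look like one on the image-top side (+x), two on the left and several on the bottom and right. That puts the applicator's yaw at about -6° with its x along world +x, and I'll check it in the air. Now the planning helper and the approach.

```bash
rm g.py; cat >> h.py <<'E'
def state():
    o=ctrl.get_obs(); R=np.array(o["eef_rot"]); z=R[:,2]
    return np.array(o["tcp_pos"]),R,np.degrees(np.arctan2(z[1],z[0])),o
def plan(*targets):
    """targets: (x,y,z,yaw_z deg or None, rows); prints rows, tool-frame mm / deg"""
    p,R,yaw,o=state(); print("t",round(o["clock"],1),"tcp",np.round(p,4),"yaw",round(yaw,1),"q",np.round(o["q"],2),"F",np.round(o["force"],1),"op",round(o["opening"],3))
    R=R.copy()
    for x,y,z,w,n in targets:
        if w is None: w=yaw
        dp=(np.array([x,y,z])-p)/n; dw=(((w-yaw+180)%360)-180)/n
        for i in range(n):
            a=R.T@dp*1000; print(" ",[float(v) for v in np.round(a,1)],"spin",round(-dw,1),end=";")
            R=R@cv2.Rodrigues(np.array([-np.radians(dw),0,0]))[0]
        p=np.array([x,y,z]);yaw=w;print()
E
python3 - <<'E'
from h import *
plan((.596,.3215,.18,-114.8+56.4,10),(.596,.3215,.100,None,2))
E
```

```text
t 2.3 tcp [0.2307 0.4993 0.2313] yaw -114.8 q [ 1.42  0.26  0.11  0.   -1.42 -0.28] F [ 0.3  0.4 -0.1] op 0.998
  [5.1, 40.6, 0.8] spin -5.6;  [5.1, 40.3, 4.8] spin -5.6;  [5.1, 39.7, 8.7] spin -5.6;  [5.1, 38.6, 12.6] spin -5.6;  [5.1, 37.2, 16.3] spin -5.6;  [5.1, 35.4, 19.9] spin -5.6;  [5.1, 33.3, 23.3] spin -5.6;  [5.1, 30.8, 26.5] spin -5.6;  [5.1, 28.1, 29.4] spin -5.6;  [5.1, 25.1, 32.0] spin -5.6;
  [40.0, 0.0, -0.0] spin -0.0;  [40.0, 0.0, -0.0] spin -0.0;
```

Call:
step_arm(
  increments=[
    {"xyz": [5, 40.6, 0.8], "spin": -5.6},
    {"xyz": [5, 40.3, 4.8], "spin": -5.6},
    {"xyz": [5, 39.7, 8.7], "spin": -5.6},
    {"xyz": [5, 38.6, 12.6], "spin": -5.6},
    {"xyz": [5, 37.2, 16.3], "spin": -5.6},
    {"xyz": [5, 35.4, 19.9], "spin": -5.6},
    {"xyz": [5, 33.3, 23.3], "spin": -5.6},
    {"xyz": [5, 30.8, 26.5], "spin": -5.6},
    {"xyz": [5, 28.1, 29.4], "spin": -5.6},
    {"xyz": [5, 25.1, 32], "spin": -5.6},
  ],
  grip=120,
)

```text
clock: 3.55
tcp_pos: [0.5966, 0.3198, 0.181]
eef_rot: [[-0.0, 0.854, 0.521], [-0.0, 0.521, -0.854], [-1.0, -0.0, 0.0]]
force: [-0.3, 0.5, -0.5]
opening: 0.53
```

```bash
python3 - <<'E'
from h import *
plan((.596,.3215,.1,None,2),(.596,.3215,.043,None,3))
b=snapshot("top")
for n in ("applicator","nest"): 
  for e in spotter.pinpoint(n,b)[:2]: print(n,e, ray(b,e["pixel"],0)[:2])
save(b,"t2.png",5,(110,140,240,250))
E
```

```text
t 3.5 tcp [0.5966 0.3198 0.181 ] yaw -58.6 q [ 0.72  0.53  0.39  0.   -1.43  1.4 ] F [-0.3  0.5 -0.5] op 0.53
  [40.5, 0.2, -0.9] spin -0.0;  [40.5, 0.2, -0.9] spin -0.0;
  [19.0, 0.0, -0.0] spin -0.0;  [19.0, 0.0, -0.0] spin -0.0;  [19.0, 0.0, -0.0] spin -0.0;
nest {'pixel': [218.5, 211.5], 'p': 0.85} [0.46004424 0.10848996]
nest {'pixel': [377.3, 217.9], 'p': 0.59} [ 0.42683232 -0.45533563]
```

Call:
step_arm(
  increments=[
    {"xyz": [40, 0, -1]},
    {"xyz": [40, 0, -1]},
    {"xyz": [19, 0, 0]},
    {"xyz": [19, 0, 0]},
    {"xyz": [18, 0, 0]},
    {"xyz": [0, 0, 0]},
    {"xyz": [0, 0, 0]},
  ],
)

```text
invalid input at $.increments[0]: expected keys xyz, spin
```

Call:
step_arm(
  increments=[
    {"xyz": [0, 0, 0]},
    {"xyz": [0, 0, 0]},
    {"xyz": [0, 0, 0]},
    {"xyz": [0, 0, 0]},
    {"xyz": [0, 0, 0]},
    {"xyz": [0, 0, 0]},
  ],
  grip=255,
)

```text
invalid input at $.increments[0]: expected keys xyz, spin
```

Call:
step_arm(
  increments=[
    {"xyz": [40, 0, -1], "spin": 0},
    {"xyz": [40, 0, -1], "spin": 0},
    {"xyz": [19, 0, 0], "spin": 0},
    {"xyz": [19, 0, 0], "spin": 0},
    {"xyz": [18, 0, 0], "spin": 0},
    {"xyz": [0, 0, 0], "spin": 0},
    {"xyz": [0, 0, 0], "spin": 0},
  ],
)

```text
clock: 4.58
tcp_pos: [0.5946, 0.3228, 0.0465]
eef_rot: [[0.001, 0.855, 0.518], [0.001, 0.518, -0.855], [-1.0, 0.002, 0.0]]
force: [-0.0, 0.2, 1.2]
opening: 0.527
```

```bash
python3 - <<'E'
from h import *
plan()
b=snapshot("top");a=snapshot("scene")
I=[cv2.resize(s["img"][y:y+40,x:x+40,::-1],None,fx=10,fy=10,interpolation=cv2.INTER_CUBIC) for s,x,y in((b,135,150),(a,210,115))]
cv2.imwrite("pics/g1.png",np.hstack(I))
E
```

```text
t 4.6 tcp [0.5946 0.3228 0.0465] yaw -58.8 q [ 0.73  0.6   0.17  0.   -1.13  1.39] F [-0.   0.2  1.2] op 0.527
```

View pics/g1.png

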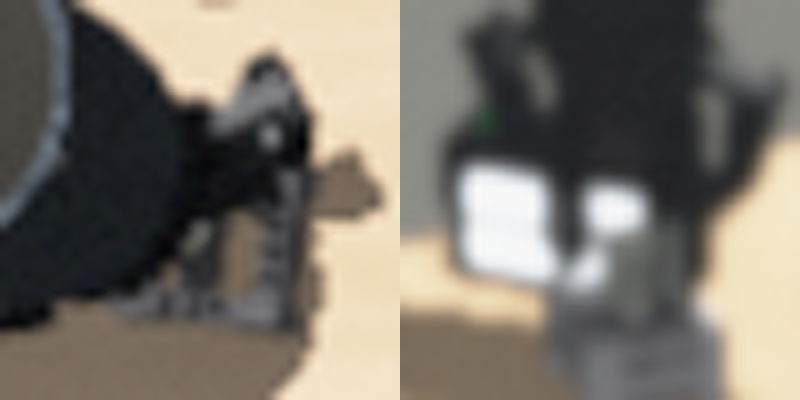

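The fingers straddle the knob (right panel, knob at about (640,270)). Next I close and lift it to read the dots.

Call:
step_arm(
  increments=[
    {"xyz": [0, 0, 0], "spin": 0},
    {"xyz": [0, 0, 0], "spin": 0},
    {"xyz": [0, 0, 0], "spin": 0},
    {"xyz": [0, 0, 0], "spin": 0},
    {"xyz": [0, 0, 0], "spin": 0},
    {"xyz": [0, 0, 0], "spin": 0},
  ],
  grip=255,
)

```text
clock: 5.42
tcp_pos: [0.5949, 0.3222, 0.0463]
eef_rot: [[0.001, 0.855, 0.518], [0.001, 0.518, -0.855], [-1.0, 0.001, 0.0]]
force: [-1.5, -0.9, 5.6]
opening: 0.261
```

```bash
python3 - <<'E'
from h import *
plan((.5946,.3228,.12,None,2),(.50,.20,.42,None,8))
E
```

```text
t 5.4 tcp [0.5949 0.3222 0.0463] yaw -58.8 q [ 0.73  0.6   0.17  0.   -1.13  1.39] F [-1.5 -0.9  5.6] op 0.261
  [-36.9, 0.1, -0.3] spin -0.0;  [-36.9, 0.1, -0.3] spin -0.0;
  [-37.5, -18.0, 7.0] spin -0.0;  [-37.5, -18.0, 7.0] spin -0.0;  [-37.5, -18.0, 7.0] spin -0.0;  [-37.5, -18.0, 7.0] spin -0.0;  [-37.5, -18.0, 7.0] spin -0.0;  [-37.5, -18.0, 7.0] spin -0.0;  [-37.5, -18.0, 7.0] spin -0.0;  [-37.5, -18.0, 7.0] spin -0.0;
```

Call:
step_arm(
  increments=[
    {"xyz": [-15, 0, 0], "spin": 0},
    {"xyz": [-37, 0, 0], "spin": 0},
    {"xyz": [-37, 0, 0], "spin": 0},
    {"xyz": [-37, -18, 7], "spin": 0},
    {"xyz": [-37, -18, 7], "spin": 0},
    {"xyz": [-37, -18, 7], "spin": 0},
    {"xyz": [-37, -18, 7], "spin": 0},
    {"xyz": [-37, -18, 7], "spin": 0},
    {"xyz": [-37, -18, 7], "spin": 0},
    {"xyz": [-37, -18, 7], "spin": 0},
  ],
)

```text
clock: 6.68
tcp_pos: [0.5109, 0.2143, 0.3942]
eef_rot: [[-0.002, 0.855, 0.518], [-0.0, 0.518, -0.855], [-1.0, -0.001, -0.001]]
force: [0.8, 1.6, -4.4]
opening: 0.261
```

```bash
cat > look.py <<'E'
from h import *
import sys
plan()
b=snapshot("top");a=snapshot("scene")
p=state()[0]-[0,0,.02]
I=[]
for s in (b,a):
    u=proj(s,p)[0].astype(int); I.append(cv2.resize(s["img"][u[1]-22:u[1]+22,u[0]-22:u[0]+22,::-1],None,fx=9,fy=9,interpolation=cv2.INTER_CUBIC))
cv2.imwrite("pics/%s.png"%sys.argv[1],np.hstack(I))
for n in ("applicator","side1","side2","side3","side4"):
    print(n,[(round(e["p"],2),[round(float(v)) for v in e["pixel"]]) for e in spotter.pinpoint(n,a)[:2]], proj(a,p)[0].round())
E
python3 look.py d1
```

```text
t 6.7 tcp [0.5109 0.2143 0.3942] yaw -58.8 q [ 0.68  0.29  0.56 -0.   -1.85  1.44] F [ 0.8  1.6 -4.4] op 0.261
applicator [(0.55, [224, 84])] [224.  74.]
side1 [(0.7, [217, 75]), (0.7, [225, 78])] [224.  74.]
side2 [(0.7, [217, 75]), (0.7, [225, 78])] [224.  74.]
side3 [(0.7, [217, 75]), (0.7, [225, 78])] [224.  74.]
side4 [(0.7, [217, 75]), (0.7, [225, 78])] [224.  74.]
```

View pics/d1.png

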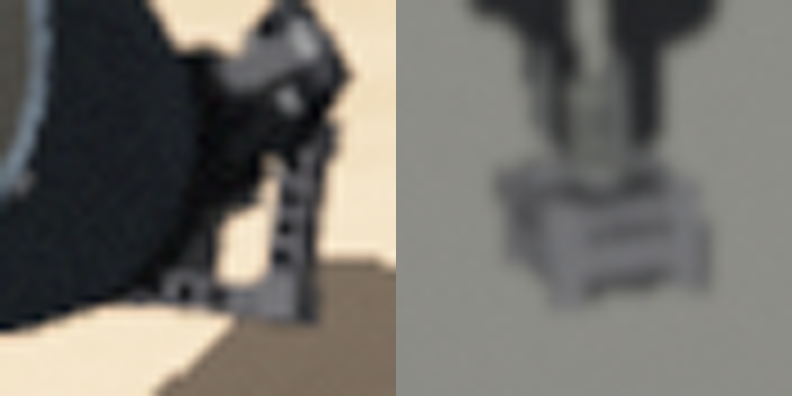

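The top view (left) shows four dots at (292,168) to (283,250) on the -y side and two or more at (185,290) on the -x side. This confirms one dot on +x. Now on to the light.

```bash
python3 - <<'E'
from h import *
plan((.5623,.369,.13,-11.8,7),(.5623,.369,.0585,None,3))
E
```

```text
t 7.0 tcp [0.5117 0.2153 0.3911] yaw -58.8 q [ 0.68  0.29  0.56 -0.   -1.84  1.44] F [ 0.5  0.7 -3.5] op 0.255
  [37.2, 17.7, -15.0] spin -6.7;  [37.2, 19.4, -12.8] spin -6.7;  [37.2, 20.7, -10.5] spin -6.7;  [37.2, 21.8, -8.0] spin -6.7;  [37.2, 22.6, -5.4] spin -6.7;  [37.2, 23.1, -2.7] spin -6.7;  [37.2, 23.2, 0.0] spin -6.7;
  [23.8, 0.1, 0.1] spin -0.0;  [23.8, 0.1, 0.1] spin -0.0;  [23.8, 0.1, 0.1] spin -0.0;
```

Call:
step_arm(
  increments=[
    {"xyz": [37, 17.7, -15], "spin": -6.7},
    {"xyz": [37, 19.4, -12.8], "spin": -6.7},
    {"xyz": [37, 20.7, -10.5], "spin": -6.7},
    {"xyz": [37, 21.8, -8], "spin": -6.7},
    {"xyz": [37, 22.6, -5.4], "spin": -6.7},
    {"xyz": [37, 23.1, -2.7], "spin": -6.7},
    {"xyz": [37, 23.2, 0], "spin": -6.7},
    {"xyz": [24, 0, 0], "spin": 0},
    {"xyz": [24, 0, 0], "spin": 0},
    {"xyz": [22, 0, 0], "spin": 0},
  ],
)

```text
clock: 8.28
tcp_pos: [0.5627, 0.3685, 0.061]
eef_rot: [[-0.003, 0.206, 0.979], [-0.003, 0.979, -0.206], [-1.0, -0.003, -0.003]]
force: [0.2, -0.4, -3.6]
opening: 0.258
```

Call:
step_arm(
  increments=[
    {"xyz": [0, 0, 0], "spin": 0},
    {"xyz": [0, 0, 0], "spin": 0},
  ],
)

```text
clock: 8.52
tcp_pos: [0.5641, 0.3691, 0.0645]
eef_rot: [[0.0, 0.206, 0.979], [-0.0, 0.979, -0.206], [-1.0, -0.0, 0.0]]
force: [0.1, -0.2, -2.1]
opening: 0.261
```

```bash
python3 look.py d2; python3 -c "
from h import *
plan((.5623,.369,.0585,-11.8,1))"
```

```text
t 8.5 tcp [0.5641 0.3691 0.0645] yaw -11.9 q [ 0.81  0.58  0.18  0.   -1.17  2.12] F [ 0.1 -0.2 -2.1] op 0.261
applicator [(0.52, [218, 147])] [220. 140.]
side1 [(0.81, [225, 141]), (0.67, [215, 146])] [220. 140.]
side2 [(0.81, [225, 141]), (0.67, [215, 146])] [220. 140.]
side3 [(0.81, [225, 141]), (0.67, [215, 146])] [220. 140.]
side4 [(0.81, [225, 141]), (0.67, [215, 146])] [220. 140.]
t 8.9 tcp [0.5639 0.3692 0.0648] yaw -11.9 q [ 0.81  0.58  0.18  0.   -1.17  2.12] F [-0.1  1.  -3.1] op 0.259
  [6.3, -0.5, -1.6] spin -0.1;
```

View pics/d2.png

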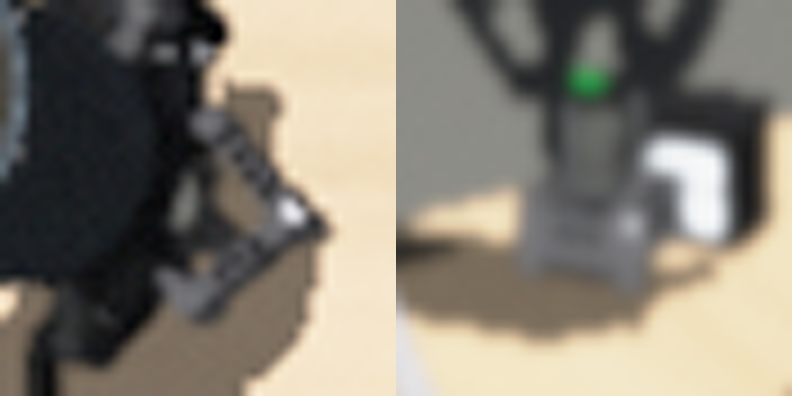

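The applicator looks square to the window at about 42°, but it is 6 mm high. I lower it and start the dwell.

Call:
step_arm(
  increments=[
    {"xyz": [6, -0.5, -1.6], "spin": 0},
    {"xyz": [0, 0, 0], "spin": 0},
    {"xyz": [0, 0, 0], "spin": 0},
    {"xyz": [0, 0, 0], "spin": 0},
    {"xyz": [0, 0, 0], "spin": 0},
    {"xyz": [0, 0, 0], "spin": 0},
    {"xyz": [0, 0, 0], "spin": 0},
    {"xyz": [0, 0, 0], "spin": 0},
    {"xyz": [0, 0, 0], "spin": 0},
    {"xyz": [0, 0, 0], "spin": 0},
  ],
)

```text
clock: 10.12
tcp_pos: [0.5621, 0.3689, 0.0583]
eef_rot: [[-0.0, 0.206, 0.979], [-0.0, 0.979, -0.206], [-1.0, -0.0, -0.0]]
force: [0.3, 0.3, -4.0]
opening: 0.262
```

Call:
step_arm(
  increments=[
    {"xyz": [0, 0, 0], "spin": 10},
    {"xyz": [0, 0, 0], "spin": 10},
    {"xyz": [0, 0, 0], "spin": 10},
    {"xyz": [0, 0, 0], "spin": 10},
    {"xyz": [0, 0, 0], "spin": 10},
    {"xyz": [0, 0, 0], "spin": 10},
    {"xyz": [0, 0, 0], "spin": 10},
    {"xyz": [0, 0, 0], "spin": 10},
    {"xyz": [0, 0, 0], "spin": 10},
    {"xyz": [0, 0, 0], "spin": 0},
  ],
)

```text
clock: 11.38
tcp_pos: [0.5621, 0.3689, 0.0583]
eef_rot: [[-0.0, 0.979, -0.205], [-0.0, -0.205, -0.979], [-1.0, -0.0, 0.0]]
force: [0.6, -0.3, -2.9]
opening: 0.261
```

```bash
python3 look.py d3; python3 -c "
from h import *
plan((.5623,.369,.0585,-101.8,1))"
```

```text
t 11.4 tcp [0.5621 0.3689 0.0583] yaw -101.8 q [ 0.81  0.59  0.17  0.   -1.16  0.55] F [ 0.6 -0.3 -2.9] op 0.261
applicator [(0.69, [220, 149]), (0.35, [221, 146])] [220. 142.]
side1 [(0.77, [215, 141]), (0.71, [216, 144])] [220. 142.]
side2 [(0.77, [215, 141]), (0.71, [216, 144])] [220. 142.]
side3 [(0.77, [215, 141]), (0.71, [216, 144])] [220. 142.]
side4 [(0.77, [215, 141]), (0.71, [216, 144])] [220. 142.]
t 11.7 tcp [0.5621 0.3689 0.0583] yaw -101.8 q [ 0.81  0.59  0.17 -0.   -1.16  0.55] F [-0.8 -0.2 -3.8] op 0.26
  [-0.2, 0.1, -0.2] spin -0.0;
```

View pics/d3.png

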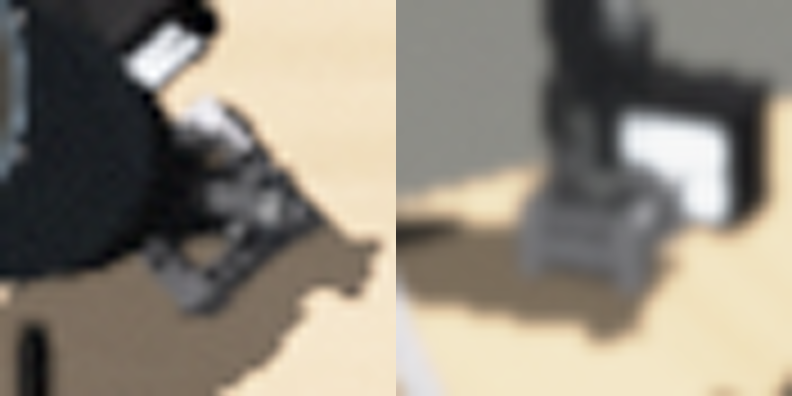

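Still square and well placed. Next come side 2's dwell, then sides 3 and 4.

Call:
step_arm(
  increments=[
    {"xyz": [0, 0, 0], "spin": 0},
    {"xyz": [0, 0, 0], "spin": 0},
    {"xyz": [0, 0, 0], "spin": 0},
    {"xyz": [0, 0, 0], "spin": 0},
    {"xyz": [0, 0, 0], "spin": 0},
    {"xyz": [0, 0, 0], "spin": 0},
    {"xyz": [0, 0, 0], "spin": 0},
  ],
)

```text
clock: 12.6
tcp_pos: [0.5621, 0.3689, 0.0583]
eef_rot: [[-0.0, 0.979, -0.206], [-0.0, -0.206, -0.979], [-1.0, -0.0, 0.0]]
force: [-0.0, -0.8, -3.2]
opening: 0.258
```

Call:
step_arm(
  increments=[
    {"xyz": [0, 0, 0], "spin": 10},
    {"xyz": [0, 0, 0], "spin": 10},
    {"xyz": [0, 0, 0], "spin": 10},
    {"xyz": [0, 0, 0], "spin": 10},
    {"xyz": [0, 0, 0], "spin": 10},
    {"xyz": [0, 0, 0], "spin": 10},
    {"xyz": [0, 0, 0], "spin": 10},
    {"xyz": [0, 0, 0], "spin": 10},
    {"xyz": [0, 0, 0], "spin": 10},
    {"xyz": [0, 0, 0], "spin": 0},
  ],
)

```text
clock: 13.85
tcp_pos: [0.5621, 0.3689, 0.0583]
eef_rot: [[0.0, -0.205, -0.979], [0.0, -0.979, 0.205], [-1.0, -0.0, -0.0]]
force: [0.3, 1.2, -3.7]
opening: 0.256
```

Call:
step_arm(
  increments=[
    {"xyz": [0, 0, 0], "spin": 0},
    {"xyz": [0, 0, 0], "spin": 0},
    {"xyz": [0, 0, 0], "spin": 0},
    {"xyz": [0, 0, 0], "spin": 0},
    {"xyz": [0, 0, 0], "spin": 0},
    {"xyz": [0, 0, 0], "spin": 0},
    {"xyz": [0, 0, 0], "spin": 0},
    {"xyz": [0, 0, 0], "spin": 0},
    {"xyz": [0, 0, 0], "spin": 0},
  ],
)

```text
clock: 14.98
tcp_pos: [0.5621, 0.3689, 0.0583]
eef_rot: [[-0.0, -0.206, -0.979], [-0.0, -0.979, 0.206], [-1.0, 0.0, 0.0]]
force: [-0.3, -0.1, -3.8]
opening: 0.26
```

```bash
python3 look.py d4
```

```text
t 15.0 tcp [0.5621 0.3689 0.0583] yaw 168.1 q [ 0.81  0.59  0.17  0.   -1.16 -1.02] F [-0.3 -0.1 -3.8] op 0.26
applicator [(0.6, [220, 149])] [220. 142.]
side1 [(0.75, [226, 147]), (0.74, [222, 142])] [220. 142.]
side2 [(0.75, [226, 147]), (0.74, [222, 142])] [220. 142.]
side3 [(0.75, [226, 147]), (0.74, [222, 142])] [220. 142.]
side4 [(0.75, [226, 147]), (0.74, [222, 142])] [220. 142.]
```

View pics/d4.png

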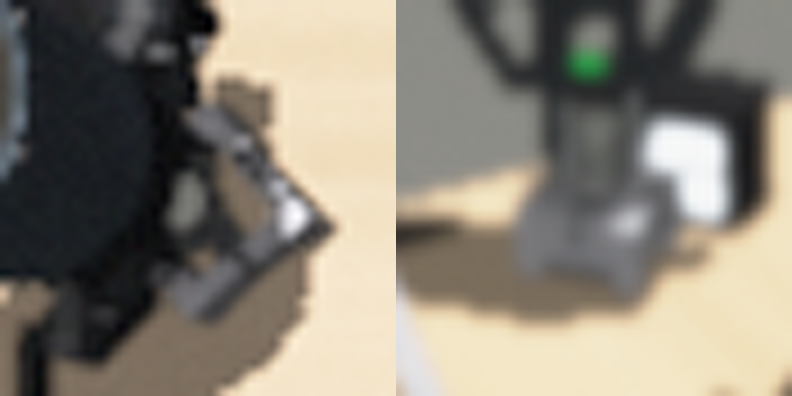

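It's still held and square. Side 4 next.

Call:
step_arm(
  increments=[
    {"xyz": [0, 0, 0], "spin": 10},
    {"xyz": [0, 0, 0], "spin": 10},
    {"xyz": [0, 0, 0], "spin": 10},
    {"xyz": [0, 0, 0], "spin": 10},
    {"xyz": [0, 0, 0], "spin": 10},
    {"xyz": [0, 0, 0], "spin": 10},
    {"xyz": [0, 0, 0], "spin": 10},
    {"xyz": [0, 0, 0], "spin": 10},
    {"xyz": [0, 0, 0], "spin": 10},
    {"xyz": [0, 0, 0], "spin": 0},
  ],
)

```text
clock: 16.58
tcp_pos: [0.5621, 0.3689, 0.0583]
eef_rot: [[0.0, -0.979, 0.205], [-0.0, 0.205, 0.979], [-1.0, -0.0, 0.0]]
force: [-0.6, -0.5, -3.7]
opening: 0.257
```

Call:
step_arm(
  increments=[
    {"xyz": [0, 0, 0], "spin": 0},
    {"xyz": [0, 0, 0], "spin": 0},
    {"xyz": [0, 0, 0], "spin": 0},
    {"xyz": [0, 0, 0], "spin": 0},
    {"xyz": [0, 0, 0], "spin": 0},
    {"xyz": [0, 0, 0], "spin": 0},
    {"xyz": [0, 0, 0], "spin": 0},
    {"xyz": [0, 0, 0], "spin": 0},
    {"xyz": [0, 0, 0], "spin": 0},
  ],
)

```text
clock: 17.7
tcp_pos: [0.5621, 0.3689, 0.0583]
eef_rot: [[-0.0, -0.979, 0.206], [0.0, 0.206, 0.979], [-1.0, 0.0, 0.0]]
force: [0.2, 0.1, -4.0]
opening: 0.26
```

```bash
sed -i '/for n in/,$d' look.py; python3 look.py d5; python3 - <<'E'
from h import *
# app yaw = 53 + tool yaw; final app yaw 3.4 + 90k
y=state()[2]; print("app",y+52.8)
t=y+((3.4-(y+52.8)+45)%90-45); print("tool",t)
plan((.5621,.3689,.18,None,3),(.4469,.108,.17,t,7),(.4469,.108,.075,None,3))
E
```

```text
t 17.7 tcp [0.5621 0.3689 0.0583] yaw 78.1 q [ 0.81  0.59  0.17 -0.   -1.16 -2.59] F [ 0.2  0.1 -4. ] op 0.26
app 130.90452196791085
tool 40.60000000000002
t 17.8 tcp [0.5621 0.3689 0.0583] yaw 78.1 q [ 0.81  0.59  0.17 -0.   -1.16 -2.59] F [-0.9 -0.9 -3.5] op 0.261
  [-40.6, 0.0, -0.0] spin -0.0;  [-40.6, 0.0, -0.0] spin -0.0;  [-40.6, 0.0, -0.0] spin -0.0;
  [1.4, 8.4, -39.9] spin 5.4;  [1.4, 4.7, -40.5] spin 5.4;  [1.4, 0.9, -40.7] spin 5.4;  [1.4, -2.9, -40.6] spin 5.4;  [1.4, -6.7, -40.2] spin 5.4;  [1.4, -10.4, -39.4] spin 5.4;  [1.4, -14.1, -38.2] spin 5.4;
  [31.7, -0.0, 0.0] spin -0.0;  [31.7, -0.0, 0.0] spin -0.0;  [31.7, -0.0, 0.0] spin -0.0;
```

View pics/d5.png

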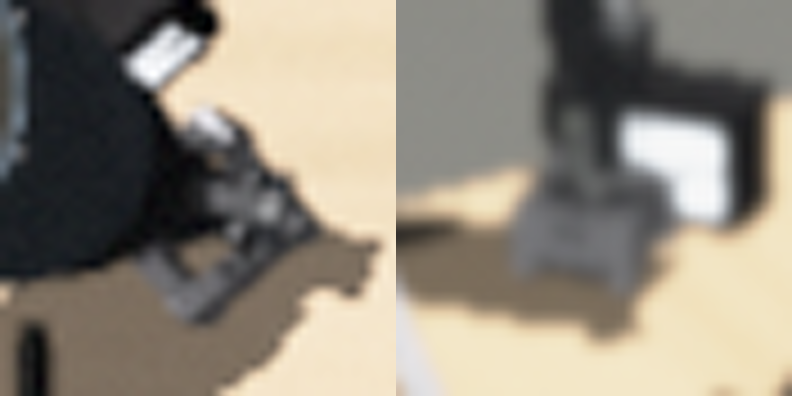

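```bash
python3 - <<'E'
from h import *
plan((.5621,.3689,.19,None,3),(.4469,.108,.18,130.6,7),(.4469,.108,.075,None,3))
E
```

```text
t 17.8 tcp [0.5621 0.3689 0.0583] yaw 78.1 q [ 0.81  0.59  0.17 -0.   -1.16 -2.59] F [-0.9 -0.9 -3.5] op 0.261
  [-43.9, 0.0, -0.0] spin -0.0;  [-43.9, 0.0, -0.0] spin -0.0;  [-43.9, 0.0, -0.0] spin -0.0;
  [1.4, 8.4, -39.9] spin -7.5;  [1.4, 13.6, -38.4] spin -7.5;  [1.4, 18.5, -36.3] spin -7.5;  [1.4, 23.0, -33.6] spin -7.5;  [1.4, 27.2, -30.3] spin -7.5;  [1.4, 30.9, -26.5] spin -7.5;  [1.4, 34.1, -22.2] spin -7.5;
  [35.0, -0.0, -0.0] spin -0.0;  [35.0, -0.0, -0.0] spin -0.0;  [35.0, -0.0, -0.0] spin -0.0;
```

Call:
step_arm(
  increments=[
    {"xyz": [-44, 0, 0], "spin": 0},
    {"xyz": [-44, 0, 0], "spin": 0},
    {"xyz": [-44, 0, 0], "spin": 0},
    {"xyz": [1, 8.4, -39.9], "spin": -7.5},
    {"xyz": [1, 13.6, -38.4], "spin": -7.5},
    {"xyz": [1, 18.5, -36.3], "spin": -7.5},
    {"xyz": [1, 23, -33.6], "spin": -7.5},
    {"xyz": [1, 27.2, -30.3], "spin": -7.5},
    {"xyz": [1, 30.9, -26.5], "spin": -7.5},
    {"xyz": [1, 34.1, -22.2], "spin": -7.5},
  ],
)

```text
clock: 19.05
tcp_pos: [0.4463, 0.1069, 0.1836]
eef_rot: [[0.001, -0.756, -0.654], [0.0, -0.654, 0.756], [-1.0, -0.001, -0.0]]
force: [-0.4, 0.2, -2.9]
opening: 0.256
```

Call:
step_arm(
  increments=[
    {"xyz": [40, 0, 0], "spin": 0},
    {"xyz": [40, 0, 0], "spin": 0},
    {"xyz": [0, 0, 0], "spin": 0},
    {"xyz": [0, 0, 0], "spin": 0},
  ],
)

```text
clock: 19.55
tcp_pos: [0.4482, 0.1085, 0.1051]
eef_rot: [[0.003, -0.759, -0.651], [0.0, -0.651, 0.759], [-1.0, -0.002, -0.001]]
force: [0.9, -0.3, -2.5]
opening: 0.256
```

```bash
python3 look.py d6;python3 - <<'E'
from h import *
plan((.4469,.108,.09,130.6,1))
b=snapshot("top");a=snapshot("scene")
for z in (0,.036): 
  for s in (b,a):print(proj(s,[(state()[0])-[0,0,.0463-z]]))
for n in ("applicator","nest"):
  for s in (b,a):print(n,[(round(e["p"],2),e["pixel"]) for e in spotter.pinpoint(n,s)[:2]])
E
```

```text
t 19.6 tcp [0.4482 0.1085 0.1051] yaw 130.6 q [ 0.58  0.16 -0.35  0.   -1.06 -1.44] F [ 0.9 -0.3 -2.5] op 0.256
t 19.6 tcp [0.4484 0.1089 0.1053] yaw 130.6 q [ 0.58  0.16 -0.35  0.   -1.06 -1.44] F [-0.5 -0.7 -3.5] op 0.26
  [15.3, 1.7, 0.3] spin 0.0;
[[217.06319419 214.75036497]]
[[225.00160414 175.20247881]]
[[216.12015647 214.61683173]]
[[224.65681715 166.4405961 ]]
applicator [(0.17, [324.4, 213.2])]
applicator [(0.92, [222.6, 176.5]), (0.61, [245.3, 168.6])]
nest [(0.58, [218.2, 213.1])]
nest [(0.6, [225.6, 185.5]), (0.48, [216.4, 172.3])]
```

View pics/d6.png

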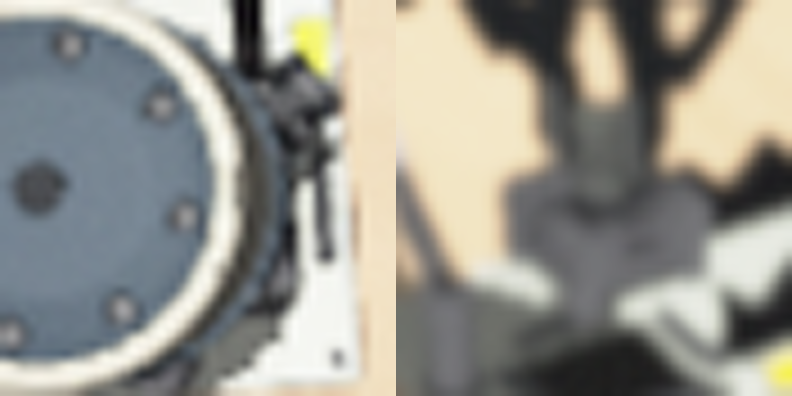

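The corner-on view in the scene camera fits yaw 3.4°. I descend into the nest with a force check.

Call:
step_arm(
  increments=[
    {"xyz": [10, 1.6, 0.3], "spin": 0},
    {"xyz": [10, 0, 0], "spin": 0},
    {"xyz": [6, 0, 0], "spin": 0},
    {"xyz": [6, 0, 0], "spin": 0},
    {"xyz": [5, 0, 0], "spin": 0},
    {"xyz": [5, 0, 0], "spin": 0},
    {"xyz": [0, 0, 0], "spin": 0},
    {"xyz": [0, 0, 0], "spin": 0},
  ],
)

```text
clock: 20.95
tcp_pos: [0.4457, 0.1073, 0.0614]
eef_rot: [[0.0, -0.759, -0.651], [0.0, -0.651, 0.759], [-1.0, -0.0, -0.0]]
force: [0.4, 0.1, -3.2]
opening: 0.26
```

Call:
step_arm(
  increments=[
    {"xyz": [3, 0, 0], "spin": 0},
    {"xyz": [2, 0, 0], "spin": 0},
    {"xyz": [0, 0, 0], "spin": 0},
    {"xyz": [0, 0, 0], "spin": 0},
  ],
)

```text
clock: 21.45
tcp_pos: [0.4456, 0.1073, 0.0563]
eef_rot: [[0.0, -0.759, -0.651], [0.0, -0.651, 0.759], [-1.0, -0.0, -0.0]]
force: [0.5, 0.3, -3.8]
opening: 0.258
```

Call:
step_arm(
  increments=[
    {"xyz": [2, 0, 0], "spin": 0},
    {"xyz": [1, 0, 0], "spin": 0},
    {"xyz": [0, 0, 0], "spin": 0},
  ],
)

```text
clock: 21.82
tcp_pos: [0.4457, 0.1074, 0.0542]
eef_rot: [[0.001, -0.759, -0.651], [0.0, -0.651, 0.759], [-1.0, -0.001, -0.0]]
force: [-3.5, 0.4, 5.3]
opening: 0.256
```

Call:
step_arm(
  increments=[
    {"xyz": [0, 0, 0], "spin": 0},
    {"xyz": [0, 0, 0], "spin": 0},
    {"xyz": [0, 0, 0], "spin": 0},
    {"xyz": [-20, 0, 0], "spin": 0},
    {"xyz": [-40, 0, 0], "spin": 0},
    {"xyz": [-40, 0, 0], "spin": 0},
    {"xyz": [-40, 0, 0], "spin": 0},
  ],
  grip=130,
)

```text
clock: 22.7
tcp_pos: [0.4454, 0.1072, 0.1946]
eef_rot: [[0.0, -0.759, -0.651], [-0.0, -0.651, 0.759], [-1.0, -0.0, -0.0]]
force: [1.6, 1.3, 0.2]
opening: 0.487
```

```bash
python3 - <<'E'
from h import *
# hover above yellow bar; bars axis yaw: yellow caps
Y=(np.array([.5094,-.2745]),np.array([.373,-.2589]));
for n,(p,q) in dict(y=Y,r=([.4938,-.1599],[.3599,-.1901]),g=([.5159,-.096],[.3811,-.0783])).items():
    d=np.subtract(p,q); print(n,(np.add(p,q)/2).round(4),np.degrees(np.arctan2(d[1],d[0])).round(1),np.linalg.norm(d))
plan((.4269,-.175,.18,77.3,10))
E
```

```text
y [ 0.4412 -0.2667] -6.5 0.13728918384199096
r [ 0.4268 -0.175 ] 12.7 0.13726343285813597
g [ 0.4485 -0.0872] -7.5 0.13595708881849453
t 22.7 tcp [0.4454 0.1072 0.1946] yaw 130.6 q [ 0.58  0.09 -0.19  0.   -1.29 -1.44] F [1.6 1.3 0.2] op 0.487
  [1.5, 19.8, -20.2] spin 5.3;  [1.5, 17.8, -22.0] spin 5.3;  [1.5, 15.7, -23.5] spin 5.3;  [1.5, 13.4, -24.9] spin 5.3;  [1.5, 11.1, -26.0] spin 5.3;  [1.5, 8.6, -26.9] spin 5.3;  [1.5, 6.1, -27.6] spin 5.3;  [1.5, 3.5, -28.1] spin 5.3;  [1.5, 0.8, -28.3] spin 5.3;  [1.5, -1.8, -28.2] spin 5.3;
```

Now I hover over green and re-check the bars and the nested applicator from there.

```bash
cat > bars.py <<'E'
from h import *
def bars(s):
    hsv=cv2.cvtColor(s["img"],cv2.COLOR_RGB2HSV).astype(int); hh=hsv[:,:,0]; out={}
    for n,(lo,hi) in dict(yellow=(22,36),red=(0,6),green=(48,78)).items():
        mk=((hh>=lo)&(hh<=hi)|((n=="red")&(hh>174)))&(hsv[:,:,1]>120)&(hsv[:,:,2]>70)
        k,l,st,ce=cv2.connectedComponentsWithStats(mk.astype(np.uint8)); 
        out[n]=[(st[i,4],ray(s,ce[i],.012)[:2].round(4)) for i in range(1,k) if 3<=st[i,4]<40 and 160<ce[i][1]<245 and 180<ce[i][0]<345]
    return out
if __name__=="__main__":
    s=snapshot("top")
    for n,v in bars(s).items():
        b=[q for a,q in v if q[1]<.04]; print(n,[(int(a),*q) for a,q in v])
        if len(b)==2:
            d=b[0]-b[1]; print("   mid",(b[0]+b[1])/2,"yaw",np.degrees(np.arctan(d[1]/d[0])).round(1),"len",np.linalg.norm(d).round(4))
E
python3 - <<'E'
from h import *
plan((.4485,-.0872,.15,82.5,10))
E
```

```text
t 22.7 tcp [0.4454 0.1072 0.1946] yaw 130.6 q [ 0.58  0.09 -0.19  0.   -1.29 -1.44] F [1.6 1.3 0.2] op 0.487
  [4.5, 12.4, -15.0] spin 4.8;  [4.5, 11.1, -15.9] spin 4.8;  [4.5, 9.7, -16.8] spin 4.8;  [4.5, 8.3, -17.6] spin 4.8;  [4.5, 6.8, -18.2] spin 4.8;  [4.5, 5.2, -18.7] spin 4.8;  [4.5, 3.7, -19.1] spin 4.8;  [4.5, 2.0, -19.3] spin 4.8;  [4.5, 0.4, -19.4] spin 4.8;  [4.5, -1.2, -19.4] spin 4.8;
```

Call:
step_arm(
  increments=[
    {"xyz": [4.5, 12.4, -15], "spin": 4.8},
    {"xyz": [4.5, 11.1, -15.9], "spin": 4.8},
    {"xyz": [4.5, 9.7, -16.8], "spin": 4.8},
    {"xyz": [4.5, 8.3, -17.6], "spin": 4.8},
    {"xyz": [4.5, 6.8, -18.2], "spin": 4.8},
    {"xyz": [4.5, 5.2, -18.7], "spin": 4.8},
    {"xyz": [4.5, 3.7, -19.1], "spin": 4.8},
    {"xyz": [4.5, 2, -19.3], "spin": 4.8},
    {"xyz": [4.5, 0.4, -19.4], "spin": 4.8},
    {"xyz": [4.5, -1.2, -19.4], "spin": 4.8},
  ],
  grip=150,
)

```text
clock: 23.95
tcp_pos: [0.4489, -0.0876, 0.1481]
eef_rot: [[0.0, -0.991, 0.131], [-0.0, 0.131, 0.991], [-1.0, -0.0, -0.0]]
force: [-1.2, 0.8, -0.3]
opening: 0.415
```

```bash
python3 bars.py; python3 - <<'E'
from h import *
plan((.4485,-.0872,.09,82.5,2),(.4485,-.0872,.003,82.5,4))
b=snapshot("top");a=snapshot("scene")
I=[cv2.resize(s["img"][y:y+44,x:x+44,::-1],None,fx=9,fy=9,interpolation=cv2.INTER_CUBIC) for s,x,y in((b,195,190),(a,205,150))]
cv2.imwrite("pics/n1.png",np.hstack(I))
E
```

```text
yellow [(11, np.float64(0.5113), np.float64(0.074)), (19, np.float64(0.5089), np.float64(-0.2722)), (12, np.float64(0.5035), np.float64(0.203)), (19, np.float64(0.3735), np.float64(-0.2572))]
   mid [ 0.4412 -0.2647] yaw -6.3 len 0.1362
red [(17, np.float64(0.5511), np.float64(0.0769)), (17, np.float64(0.5428), np.float64(0.2046)), (20, np.float64(0.3601), np.float64(-0.1895))]
green [(11, np.float64(0.5916), np.float64(0.0784)), (11, np.float64(0.5824), np.float64(0.2073))]
t 24.0 tcp [ 0.4483 -0.089   0.1475] yaw 82.2 q [ 0.15  0.12 -0.28  0.   -1.17 -1.86] F [ 0.3 -2.7 -0.4] op 0.408
  [28.7, 0.0, 0.9] spin -0.1;  [28.7, 0.0, 0.9] spin -0.1;
  [21.7, -0.0, 0.0] spin -0.0;  [21.7, -0.0, 0.0] spin -0.0;  [21.7, -0.0, 0.0] spin -0.0;  [21.7, -0.0, 0.0] spin -0.0;
```

View pics/n1.png

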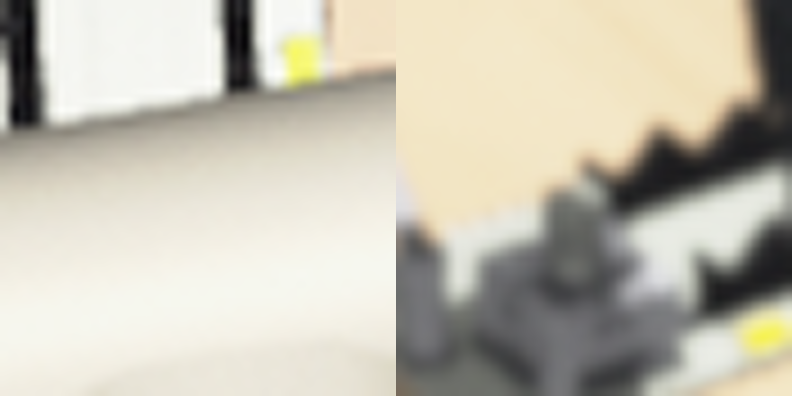

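The applicator appears upright in the nest (right panel, knob at about (575,230)). Now I grasp green.

Call:
step_arm(
  increments=[
    {"xyz": [28, 0, 1], "spin": 0},
    {"xyz": [28, 0, 0.7], "spin": 0},
    {"xyz": [28, 0, 0], "spin": 0},
    {"xyz": [28, 0, 0], "spin": 0},
    {"xyz": [16, 0, 0], "spin": 0},
    {"xyz": [15, 0, 0], "spin": 0},
    {"xyz": [0, 0, 0], "spin": 0},
    {"xyz": [0, 0, 0], "spin": 0},
  ],
)

```text
clock: 25.1
tcp_pos: [0.4497, -0.0849, 0.006]
eef_rot: [[0.001, -0.992, 0.128], [-0.0, 0.128, 0.992], [-1.0, -0.001, 0.0]]
force: [0.3, 0.1, 0.7]
opening: 0.408
```

Call:
step_arm(
  increments=[
    {"xyz": [0, 0, 0], "spin": 0},
    {"xyz": [0, 0, 0], "spin": 0},
    {"xyz": [0, 0, 0], "spin": 0},
    {"xyz": [0, 0, 0], "spin": 0},
    {"xyz": [0, 0, 0], "spin": 0},
    {"xyz": [0, 0, 0], "spin": 0},
  ],
  grip=255,
)

```text
clock: 25.85
tcp_pos: [0.4497, -0.0852, 0.0062]
eef_rot: [[0.002, -0.992, 0.128], [0.0, 0.128, 0.992], [-1.0, -0.002, 0.0]]
force: [-1.1, 0.7, 6.4]
opening: 0.103
```

```bash
python3 - <<'E'
from h import *
c=np.array([.5172,.1393]);w=np.radians(3.45)
for n,x in (("y",-10),("r",30),("g",70)): print(n,c+np.array([np.cos(w),np.sin(w)])*x/1000)
plan((.4485,-.0872,.19,None,4),(.4485,-.0,.2,132,5),(.587,.1435,.2,183.4,6))
E
```

```text
y [0.50721812 0.13869823]
r [0.54714563 0.14110532]
g [0.58707314 0.14351242]
t 25.9 tcp [ 0.4497 -0.0852  0.0062] yaw 82.6 q [ 0.16  0.28 -0.49  0.   -0.79 -1.86] F [-1.1  0.7  6.4] op 0.103
  [-45.9, 0.2, -0.5] spin -0.0;  [-45.9, 0.2, -0.5] spin -0.0;  [-45.9, 0.2, -0.5] spin -0.0;  [-45.9, 0.2, -0.5] spin -0.0;
  [-2.0, 2.2, 17.3] spin -9.9;  [-2.0, -0.8, 17.4] spin -9.9;  [-2.0, -3.7, 17.0] spin -9.9;  [-2.0, -6.6, 16.1] spin -9.9;  [-2.0, -9.3, 14.8] spin -9.9;
  [0.0, -33.2, 2.3] spin -8.6;  [0.0, -33.1, -2.6] spin -8.6;  [0.0, -32.4, -7.5] spin -8.6;  [0.0, -30.9, -12.3] spin -8.6;  [0.0, -28.7, -16.7] spin -8.6;  [0.0, -25.9, -20.8] spin -8.6;
```

The grip sits right at the fingertips, so I reopen and go 4 mm deeper.

Call:
step_arm(
  increments=[
    {"xyz": [0, 0, 0], "spin": 0},
    {"xyz": [0, 0, 0], "spin": 0},
    {"xyz": [2.5, 0, 0], "spin": 0},
    {"xyz": [1.5, 0, 0], "spin": 0},
    {"xyz": [0, 0, 0], "spin": 0},
  ],
  grip=180,
)

```text
clock: 26.48
tcp_pos: [0.4488, -0.0853, 0.001]
eef_rot: [[-0.001, -0.992, 0.129], [-0.0, 0.129, 0.992], [-1.0, 0.001, -0.0]]
force: [-0.3, 0.5, 0.3]
opening: 0.296
```

Call:
step_arm(
  increments=[
    {"xyz": [0, 0, 0], "spin": 0},
    {"xyz": [0, 0, 0], "spin": 0},
    {"xyz": [0, 0, 0], "spin": 0},
    {"xyz": [0, 0, 0], "spin": 0},
    {"xyz": [0, 0, 0], "spin": 0},
  ],
  grip=255,
)

```text
clock: 27.1
tcp_pos: [0.4491, -0.0853, 0.0014]
eef_rot: [[0.0, -0.992, 0.129], [-0.0, 0.129, 0.992], [-1.0, -0.0, -0.0]]
force: [-1.7, -0.3, 3.5]
opening: 0.105
```

Call:
step_arm(
  increments=[
    {"xyz": [-20, 0, 0], "spin": 0},
    {"xyz": [-44, 0, 0], "spin": 0},
    {"xyz": [-44, 0, 0], "spin": 0},
    {"xyz": [-44, 0, 0], "spin": 0},
    {"xyz": [-44, 0, 0], "spin": 0},
    {"xyz": [-2, 2.2, 17.3], "spin": -9.9},
    {"xyz": [0, -0.8, 17.4], "spin": -9.9},
    {"xyz": [0, -3.7, 17], "spin": -9.9},
    {"xyz": [0, -6.6, 16.1], "spin": -9.9},
    {"xyz": [0, -9.3, 14.8], "spin": -9.9},
  ],
)

```text
clock: 28.35
tcp_pos: [0.4487, 0.0026, 0.1986]
eef_rot: [[-0.001, -0.738, -0.675], [0.0, -0.675, 0.738], [-1.0, 0.001, 0.001]]
force: [0.0, 0.2, -2.2]
opening: 0.107
```

Call:
step_arm(
  increments=[
    {"xyz": [0, -33.2, 2.3], "spin": -8.6},
    {"xyz": [0, -33.1, -2.6], "spin": -8.6},
    {"xyz": [0, -32.4, -7.5], "spin": -8.6},
    {"xyz": [0, -30.9, -12.3], "spin": -8.6},
    {"xyz": [0, -28.7, -16.7], "spin": -8.6},
    {"xyz": [0, -25.9, -20.8], "spin": -8.6},
    {"xyz": [0, 0, 0], "spin": 0},
    {"xyz": [0, 0, 0], "spin": 0},
  ],
)

```text
clock: 29.35
tcp_pos: [0.5866, 0.1457, 0.1985]
eef_rot: [[-0.001, 0.063, -0.998], [-0.0, -0.998, -0.063], [-1.0, 0.0, 0.001]]
force: [-0.1, -0.9, -1.4]
opening: 0.112
```

```bash
python3 bars.py; python3 - <<'E'
from h import *
plan((.5871,.1435,.2,183.45,1),(.5871,.1435,.06,None,4))
E
```

```text
yellow [(11, np.float64(0.5113), np.float64(0.074)), (19, np.float64(0.5089), np.float64(-0.2722)), (19, np.float64(0.5032), np.float64(0.2026)), (19, np.float64(0.3735), np.float64(-0.2572))]
   mid [ 0.4412 -0.2647] yaw -6.3 len 0.1362
red [(17, np.float64(0.5511), np.float64(0.0769)), (22, np.float64(0.5429), np.float64(0.2045)), (17, np.float64(0.4936), np.float64(-0.1594)), (20, np.float64(0.3601), np.float64(-0.1895))]
   mid [ 0.42685 -0.17445] yaw 12.7 len 0.1369
green [(17, np.float64(0.6186), np.float64(0.0915)), (11, np.float64(0.5916), np.float64(0.0784)), (11, np.float64(0.5805), np.float64(0.2063))]
t 29.4 tcp [0.5865 0.1454 0.199 ] yaw -176.4 q [ 0.5   0.37  0.19 -0.   -1.39 -0.44] F [-0.1  0.1 -0.7] op 0.109
  [-1.0, 2.0, -0.5] spin 0.2;
  [35.0, -0.0, -0.0] spin -0.0;  [35.0, -0.0, -0.0] spin -0.0;  [35.0, -0.0, -0.0] spin -0.0;  [35.0, -0.0, -0.0] spin -0.0;
```

Call:
step_arm(
  increments=[
    {"xyz": [35, 2, -0.5], "spin": 0},
    {"xyz": [35, 0, 0], "spin": 0},
    {"xyz": [35, 0, 0], "spin": 0},
    {"xyz": [30, 0, 0], "spin": 0},
    {"xyz": [15, 0, 0], "spin": 0},
    {"xyz": [10, 0, 0], "spin": 0},
    {"xyz": [0, 0, 0], "spin": 0},
    {"xyz": [0, 0, 0], "spin": 0},
  ],
)

```text
clock: 30.4
tcp_pos: [0.5884, 0.1442, 0.0405]
eef_rot: [[0.002, 0.065, -0.998], [0.001, -0.998, -0.065], [-1.0, -0.001, -0.002]]
force: [-0.3, -0.2, -0.8]
opening: 0.11
```

Call:
step_arm(
  increments=[
    {"xyz": [4, 0, 0], "spin": 0},
    {"xyz": [4, 0, 0], "spin": 0},
    {"xyz": [2, 0, 0], "spin": 0},
    {"xyz": [0, 0, 0], "spin": 0},
  ],
)

```text
clock: 30.9
tcp_pos: [0.5875, 0.1439, 0.029]
eef_rot: [[-0.0, 0.065, -0.998], [-0.0, -0.998, -0.065], [-1.0, 0.0, 0.0]]
force: [0.5, 0.5, -1.3]
opening: 0.109
```

Call:
step_arm(
  increments=[
    {"xyz": [1, 0, 0], "spin": 0},
    {"xyz": [0, 0, 0], "spin": 0},
  ],
)

```text
clock: 31.15
tcp_pos: [0.5877, 0.1439, 0.0284]
eef_rot: [[0.0, 0.065, -0.998], [-0.0, -0.998, -0.065], [-1.0, 0.0, -0.0]]
force: [-0.8, 0.4, -0.4]
opening: 0.112
```

Call:
step_arm(
  increments=[
    {"xyz": [0, 0, 0], "spin": 0},
    {"xyz": [0, 0, 0], "spin": 0},
    {"xyz": [0, 0, 0], "spin": 0},
    {"xyz": [-20, 0, 0], "spin": 0},
    {"xyz": [-50, 0, 0], "spin": 0},
    {"xyz": [-50, 0, 0], "spin": 0},
    {"xyz": [-50, 0, 0], "spin": 0},
  ],
  grip=180,
)

```text
clock: 32.02
tcp_pos: [0.5875, 0.1438, 0.2001]
eef_rot: [[0.0, 0.065, -0.998], [0.0, -0.998, -0.065], [-1.0, -0.0, -0.0]]
force: [1.4, -0.3, 0.1]
opening: 0.295
```

```bash
python3 - <<'E'
from h import *
plan((.44,0,.2,132,6),(.4269,-.1745,.15,102.7,6))
E
```

```text
t 32.0 tcp [0.5875 0.1438 0.2001] yaw -176.3 q [ 0.5   0.37  0.2   0.   -1.39 -0.43] F [ 1.4 -0.3  0.1] op 0.295
  [0.0, 22.3, 26.1] spin 8.6;  [0.0, 26.0, 22.4] spin 8.6;  [0.0, 29.1, 18.3] spin 8.6;  [0.0, 31.5, 13.7] spin 8.6;  [0.0, 33.2, 8.9] spin 8.6;  [0.0, 34.1, 3.8] spin 8.6;
  [8.3, 21.1, -20.2] spin 4.9;  [8.3, 19.3, -21.9] spin 4.9;  [8.3, 17.4, -23.4] spin 4.9;  [8.3, 15.3, -24.8] spin 4.9;  [8.3, 13.1, -26.0] spin 4.9;  [8.3, 10.9, -27.1] spin 4.9;
```

Call:
step_arm(
  increments=[
    {"xyz": [0, 22.3, 26.1], "spin": 8.6},
    {"xyz": [0, 26, 22.4], "spin": 8.6},
    {"xyz": [0, 29.1, 18.3], "spin": 8.6},
    {"xyz": [0, 31.5, 13.7], "spin": 8.6},
    {"xyz": [0, 33.2, 8.9], "spin": 8.6},
    {"xyz": [0, 34.1, 3.8], "spin": 8.6},
    {"xyz": [8, 21.1, -20.2], "spin": 4.9},
    {"xyz": [8, 19.3, -21.9], "spin": 4.9},
    {"xyz": [8, 17.4, -23.4], "spin": 4.9},
    {"xyz": [8, 15.3, -24.8], "spin": 4.9},
  ],
  grip=150,
)

```text
clock: 33.28
tcp_pos: [0.4315, -0.1174, 0.1663]
eef_rot: [[0.001, -0.925, -0.38], [0.0, -0.38, 0.925], [-1.0, -0.001, -0.0]]
force: [0.7, 0.4, 0.0]
opening: 0.412
```

```bash
python3 bars.py; python3 - <<'E'
from h import *
plan((.4269,-.1745,.12,102.7,2),(.4269,-.1745,.002,None,6))
a=snapshot("scene"); b=snapshot("top")
for n in ("red_mid","green_mid"): print(n,[(round(e["p"],2),ray(a,e["pixel"],z)) for e in spotter.pinpoint(n,a)[:2] for z in (.008,.0345)])
save(b,"t5.png",5,(170,150,330,250)); np.save("t5.npy",b["img"])
E
```

```text
yellow [(11, np.float64(0.5113), np.float64(0.074)), (19, np.float64(0.5089), np.float64(-0.2722)), (12, np.float64(0.5035), np.float64(0.203))]
red [(17, np.float64(0.5511), np.float64(0.0769)), (19, np.float64(0.5426), np.float64(0.2042))]
green [(17, np.float64(0.5917), np.float64(0.0782)), (15, np.float64(0.5831), np.float64(0.2149))]
t 33.3 tcp [ 0.4304 -0.1194  0.1651] yaw 112.1 q [ 0.08  0.08 -0.27  0.   -1.22 -1.27] F [-1.3 -3.2 -0.2] op 0.411
  [22.6, 12.0, -24.9] spin 4.7;  [22.6, 9.9, -25.8] spin 4.7;
  [19.7, -0.0, 0.0] spin -0.0;  [19.7, -0.0, 0.0] spin -0.0;  [19.7, -0.0, 0.0] spin -0.0;  [19.7, -0.0, 0.0] spin -0.0;  [19.7, -0.0, 0.0] spin -0.0;  [19.7, -0.0, 0.0] spin -0.0;
red_mid []
green_mid [(0.65, array([ 0.44230569, -0.27171743,  0.008     ])), (0.65, array([ 0.42506959, -0.29432891,  0.0345    ])), (0.53, array([ 0.4375522 , -0.45208133,  0.008     ])), (0.53, array([ 0.42046708, -0.46896432,  0.0345    ]))]
```

Call:
step_arm(
  increments=[
    {"xyz": [22, 12, -24.9], "spin": 4.7},
    {"xyz": [22, 9.9, -25.8], "spin": 4.7},
    {"xyz": [25, 0, 0], "spin": 0},
    {"xyz": [25, 0, 0], "spin": 0},
    {"xyz": [25, 0, 0], "spin": 0},
    {"xyz": [20, 0, 0], "spin": 0},
    {"xyz": [15, 0, 0], "spin": 0},
    {"xyz": [4, 0, 0], "spin": 0},
    {"xyz": [0, 0, 0], "spin": 0},
    {"xyz": [0, 0, 0], "spin": 0},
  ],
)

```text
clock: 34.78
tcp_pos: [0.4293, -0.1715, 0.009]
eef_rot: [[0.002, -0.974, -0.227], [-0.0, -0.227, 0.974], [-1.0, -0.001, -0.001]]
force: [0.0, -0.8, -0.4]
opening: 0.413
```

```bash
python3 - <<'E'
from h import *
plan((.4269,-.1745,.002,102.7,1))
E
```

```text
t 34.8 tcp [ 0.4293 -0.1715  0.009 ] yaw 103.1 q [-0.04  0.28 -0.48  0.   -0.81 -1.3 ] F [ 0.  -0.8 -0.4] op 0.413
  [7.0, 3.0, -2.4] spin 0.4;
```

Call:
step_arm(
  increments=[
    {"xyz": [3, 3, -2.4], "spin": 0.4},
    {"xyz": [4, 0, 0], "spin": 0},
    {"xyz": [0, 0, 0], "spin": 0},
  ],
)

```text
clock: 35.15
tcp_pos: [0.4258, -0.1747, 0.001]
eef_rot: [[-0.001, -0.976, -0.22], [0.0, -0.22, 0.976], [-1.0, 0.001, 0.0]]
force: [-0.4, 0.4, 0.4]
opening: 0.413
```

Call:
step_arm(
  increments=[
    {"xyz": [0, 0, 0], "spin": 0},
    {"xyz": [0, 0, 0], "spin": 0},
    {"xyz": [0, 0, 0], "spin": 0},
    {"xyz": [0, 0, 0], "spin": 0},
    {"xyz": [0, 0, 0], "spin": 0},
    {"xyz": [0, 0, 0], "spin": 0},
  ],
  grip=255,
)

```text
clock: 35.9
tcp_pos: [0.4263, -0.1747, 0.0015]
eef_rot: [[0.0, -0.976, -0.22], [-0.0, -0.22, 0.976], [-1.0, -0.0, -0.0]]
force: [-1.8, -0.1, 5.4]
opening: 0.112
```

```bash
python3 - <<'E'
from h import *
plan((.4269,-.1745,.18,None,4),(.43,-.03,.2,145,6),(.5471,.1411,.2,183.45,6))
E
```

```text
t 35.9 tcp [ 0.4263 -0.1747  0.0015] yaw 102.7 q [-0.05  0.29 -0.49  0.   -0.79 -1.3 ] F [-1.8 -0.1  5.4] op 0.112
  [-44.6, -0.2, 0.0] spin -0.0;  [-44.6, -0.2, 0.0] spin -0.0;  [-44.6, -0.2, 0.0] spin -0.0;  [-44.6, -0.2, 0.0] spin -0.0;
  [-3.3, -5.8, 23.4] spin -7.0;  [-3.3, -8.6, 22.5] spin -7.0;  [-3.3, -11.3, 21.3] spin -7.0;  [-3.3, -13.8, 19.7] spin -7.0;  [-3.3, -16.2, 17.9] spin -7.0;  [-3.3, -18.2, 15.7] spin -7.0;
  [0.0, -34.6, 0.4] spin -6.4;  [0.0, -34.4, -3.5] spin -6.4;  [0.0, -33.8, -7.3] spin -6.4;  [0.0, -32.7, -11.0] spin -6.4;  [0.0, -31.3, -14.6] spin -6.4;  [0.0, -29.5, -18.0] spin -6.4;
```

Call:
step_arm(
  increments=[
    {"xyz": [-20, 0, 0], "spin": 0},
    {"xyz": [-54, 0, 0], "spin": 0},
    {"xyz": [-54, 0, 0], "spin": 0},
    {"xyz": [-54, 0, 0], "spin": 0},
    {"xyz": [-3, -5.8, 23.4], "spin": -7},
    {"xyz": [-3, -8.6, 22.5], "spin": -7},
    {"xyz": [-3, -11.3, 21.3], "spin": -7},
    {"xyz": [-3, -13.8, 19.7], "spin": -7},
    {"xyz": [-3, -16.2, 17.9], "spin": -7},
    {"xyz": [-3, -18.2, 15.7], "spin": -7},
  ],
)

```text
clock: 37.15
tcp_pos: [0.4291, -0.0292, 0.2006]
eef_rot: [[-0.001, -0.575, -0.818], [0.0, -0.818, 0.575], [-1.0, 0.0, 0.001]]
force: [-0.0, -0.0, -1.2]
opening: 0.113
```

Call:
step_arm(
  increments=[
    {"xyz": [0, -34.6, 0.4], "spin": -6.4},
    {"xyz": [0, -34.4, -3.5], "spin": -6.4},
    {"xyz": [0, -33.8, -7.3], "spin": -6.4},
    {"xyz": [0, -32.7, -11], "spin": -6.4},
    {"xyz": [0, -31.3, -14.6], "spin": -6.4},
    {"xyz": [0, -29.5, -18], "spin": -6.4},
    {"xyz": [0, 0, 0], "spin": 0},
    {"xyz": [0, 0, 0], "spin": 0},
  ],
)

```text
clock: 38.15
tcp_pos: [0.5469, 0.1401, 0.2005]
eef_rot: [[-0.002, 0.053, -0.999], [-0.001, -0.999, -0.053], [-1.0, 0.0, 0.002]]
force: [-0.1, -0.4, -0.9]
opening: 0.109
```

```bash
python3 bars.py; python3 - <<'E'
from h import *
plan((.5471,.1411,.2,183.45,1))
E
```

```text
yellow [(11, np.float64(0.5113), np.float64(0.074)), (19, np.float64(0.5089), np.float64(-0.2722)), (20, np.float64(0.5028), np.float64(0.2023)), (19, np.float64(0.3735), np.float64(-0.2572))]
   mid [ 0.4412 -0.2647] yaw -6.3 len 0.1362
red []
green [(16, np.float64(0.5921), np.float64(0.0781))]
t 38.2 tcp [0.547  0.1399 0.2009] yaw -177.0 q [ 0.53  0.3   0.09 -0.   -1.36 -0.47] F [ 0.2 -1.3 -1. ] op 0.115
  [0.9, -1.2, -0.2] spin -0.4;
```

Call:
step_arm(
  increments=[
    {"xyz": [36, -1.2, 0], "spin": -0.4},
    {"xyz": [35, 0, 0], "spin": 0},
    {"xyz": [35, 0, 0], "spin": 0},
    {"xyz": [30, 0, 0], "spin": 0},
    {"xyz": [15, 0, 0], "spin": 0},
    {"xyz": [10, 0, 0], "spin": 0},
    {"xyz": [0, 0, 0], "spin": 0},
    {"xyz": [0, 0, 0], "spin": 0},
  ],
)

```text
clock: 39.2
tcp_pos: [0.5482, 0.1418, 0.0414]
eef_rot: [[0.002, 0.061, -0.998], [0.001, -0.998, -0.061], [-1.0, -0.001, -0.002]]
force: [-0.0, 0.6, -1.2]
opening: 0.112
```

Call:
step_arm(
  increments=[
    {"xyz": [4, 0, 0], "spin": 0},
    {"xyz": [4, 0, 0], "spin": 0},
    {"xyz": [3, 0, 0], "spin": 0},
    {"xyz": [0, 0, 0], "spin": 0},
    {"xyz": [0, 0, 0], "spin": 0},
  ],
)

```text
clock: 39.83
tcp_pos: [0.5475, 0.1416, 0.0293]
eef_rot: [[0.0, 0.061, -0.998], [-0.0, -0.998, -0.061], [-1.0, 0.0, -0.0]]
force: [-0.0, 0.3, -0.4]
opening: 0.112
```

Call:
step_arm(
  increments=[
    {"xyz": [1, 0, 0], "spin": 0},
    {"xyz": [0, 0, 0], "spin": 0},
  ],
)

```text
clock: 40.08
tcp_pos: [0.5474, 0.1416, 0.0283]
eef_rot: [[0.0, 0.061, -0.998], [0.0, -0.998, -0.061], [-1.0, -0.0, -0.0]]
force: [-0.3, 0.0, -0.9]
opening: 0.107
```

Call:
step_arm(
  increments=[
    {"xyz": [0, 0, 0], "spin": 0},
    {"xyz": [0, 0, 0], "spin": 0},
    {"xyz": [0, 0, 0], "spin": 0},
    {"xyz": [-20, 0, 0], "spin": 0},
    {"xyz": [-50, 0, 0], "spin": 0},
    {"xyz": [-50, 0, 0], "spin": 0},
    {"xyz": [-50, 0, 0], "spin": 0},
  ],
  grip=180,
)

```text
clock: 40.95
tcp_pos: [0.5472, 0.1415, 0.2001]
eef_rot: [[0.0, 0.061, -0.998], [0.0, -0.998, -0.061], [-1.0, -0.0, -0.0]]
force: [1.3, 0.8, 0.1]
opening: 0.294
```

```bash
python3 - <<'E'
from h import *
plan((.43,-.08,.2,120,8),(.4412,-.2647,.12,83.7,6))
E
```

```text
t 41.0 tcp [0.5472 0.1415 0.2001] yaw -176.5 q [ 0.53  0.3   0.08  0.   -1.36 -0.47] F [1.3 0.8 0.1] op 0.294
  [0.0, 26.7, 16.3] spin 7.9;  [0.0, 28.7, 12.5] spin 7.9;  [0.0, 30.2, 8.4] spin 7.9;  [0.0, 31.1, 4.1] spin 7.9;  [0.0, 31.3, -0.2] spin 7.9;  [0.0, 31.0, -4.5] spin 7.9;  [0.0, 30.1, -8.8] spin 7.9;  [0.0, 28.6, -12.8] spin 7.9;
  [13.3, 13.8, -27.6] spin 6.1;  [13.3, 10.8, -28.9] spin 6.1;  [13.3, 7.7, -29.9] spin 6.1;  [13.3, 4.5, -30.5] spin 6.1;  [13.3, 1.3, -30.8] spin 6.1;  [13.3, -2.0, -30.8] spin 6.1;
```

Call:
step_arm(
  increments=[
    {"xyz": [0, 26.7, 16.3], "spin": 7.9},
    {"xyz": [0, 28.7, 12.5], "spin": 7.9},
    {"xyz": [0, 30.2, 8.4], "spin": 7.9},
    {"xyz": [0, 31.1, 4.1], "spin": 7.9},
    {"xyz": [0, 31.3, -0.2], "spin": 7.9},
    {"xyz": [0, 31, -4.5], "spin": 7.9},
    {"xyz": [0, 30.1, -8.8], "spin": 7.9},
    {"xyz": [0, 28.6, -12.8], "spin": 7.9},
  ],
  grip=150,
)

```text
clock: 41.95
tcp_pos: [0.4301, -0.081, 0.1985]
eef_rot: [[0.0, -0.866, -0.501], [0.0, -0.501, 0.866], [-1.0, -0.0, -0.0]]
force: [0.1, 0.7, 0.2]
opening: 0.411
```

```bash
python3 bars.py
```

```text
yellow [(11, np.float64(0.5113), np.float64(0.074)), (19, np.float64(0.5089), np.float64(-0.2722)), (12, np.float64(0.5035), np.float64(0.203)), (19, np.float64(0.3735), np.float64(-0.2572))]
   mid [ 0.4412 -0.2647] yaw -6.3 len 0.1362
red [(21, np.float64(0.552), np.float64(0.077)), (23, np.float64(0.5431), np.float64(0.2134))]
green [(17, np.float64(0.5917), np.float64(0.0782)), (15, np.float64(0.5831), np.float64(0.2149))]
```

Call:
step_arm(
  increments=[
    {"xyz": [13, 13.8, -27.6], "spin": 6.1},
    {"xyz": [13, 10.8, -28.9], "spin": 6.1},
    {"xyz": [13, 7.7, -29.9], "spin": 6.1},
    {"xyz": [13, 4.5, -30.5], "spin": 6.1},
    {"xyz": [13, 1.3, -30.8], "spin": 6.1},
    {"xyz": [13, -2, -30.8], "spin": 6.1},
    {"xyz": [0, 0, 0], "spin": 0},
    {"xyz": [0, 0, 0], "spin": 0},
  ],
)

```text
clock: 43.0
tcp_pos: [0.4424, -0.2648, 0.1205]
eef_rot: [[0.0, -0.994, 0.109], [-0.0, 0.109, 0.994], [-1.0, -0.0, -0.0]]
force: [0.5, 1.1, 0.5]
opening: 0.417
```

```bash
python3 bars.py; python3 - <<'E'
from h import *
plan((.4412,-.2647,.05,83.7,3),(.4412,-.2647,.002,None,3))
E
```

```text
yellow [(10, np.float64(0.511), np.float64(0.0744)), (12, np.float64(0.5035), np.float64(0.203)), (19, np.float64(0.3737), np.float64(-0.258))]
red [(21, np.float64(0.552), np.float64(0.077)), (23, np.float64(0.5431), np.float64(0.2134))]
green [(17, np.float64(0.5917), np.float64(0.0782)), (15, np.float64(0.5831), np.float64(0.2149))]
t 43.0 tcp [ 0.4426 -0.2646  0.1207] yaw 83.8 q [-0.23  0.25 -0.19 -0.   -1.13 -1.44] F [0.7 0.  0.5] op 0.415
  [23.6, 0.5, -0.1] spin 0.0;  [23.6, 0.5, -0.1] spin 0.0;  [23.6, 0.5, -0.1] spin 0.0;
  [16.0, 0.0, 0.0] spin -0.0;  [16.0, 0.0, 0.0] spin -0.0;  [16.0, 0.0, 0.0] spin -0.0;
```

Call:
step_arm(
  increments=[
    {"xyz": [24, 0.5, 0], "spin": 0},
    {"xyz": [24, 0.5, 0], "spin": 0},
    {"xyz": [24, 0.5, 0], "spin": 0},
    {"xyz": [16, 0, 0], "spin": 0},
    {"xyz": [16, 0, 0], "spin": 0},
    {"xyz": [14, 0, 0], "spin": 0},
    {"xyz": [0, 0, 0], "spin": 0},
    {"xyz": [0, 0, 0], "spin": 0},
  ],
)

```text
clock: 44.05
tcp_pos: [0.4414, -0.2648, 0.0029]
eef_rot: [[0.001, -0.994, 0.109], [-0.001, 0.109, 0.994], [-1.0, -0.001, -0.0]]
force: [-1.1, 0.3, -0.0]
opening: 0.411
```

Call:
step_arm(
  increments=[
    {"xyz": [0, 0, 0], "spin": 0},
    {"xyz": [0, 0, 0], "spin": 0},
    {"xyz": [0, 0, 0], "spin": 0},
    {"xyz": [0, 0, 0], "spin": 0},
    {"xyz": [0, 0, 0], "spin": 0},
    {"xyz": [0, 0, 0], "spin": 0},
  ],
  grip=255,
)

```text
clock: 44.8
tcp_pos: [0.4414, -0.265, 0.0032]
eef_rot: [[0.001, -0.994, 0.109], [-0.001, 0.109, 0.994], [-1.0, -0.001, -0.0]]
force: [-0.6, 1.8, 6.3]
opening: 0.11
```

```bash
python3 - <<'E'
from h import *
plan((.4412,-.2647,.18,None,4),(.43,-.06,.2,133,6),(.5072,.1387,.2,183.45,6))
E
```

```text
t 44.8 tcp [ 0.4414 -0.265   0.0032] yaw 83.7 q [-0.24  0.38 -0.35  0.   -0.84 -1.44] F [-0.6  1.8  6.3] op 0.11
  [-44.2, -0.0, 0.0] spin -0.0;  [-44.2, -0.0, 0.0] spin -0.0;  [-44.2, -0.0, 0.0] spin -0.0;  [-44.2, -0.0, 0.0] spin -0.0;
  [-3.4, 5.6, 33.7] spin -8.2;  [-3.4, 0.7, 34.2] spin -8.2;  [-3.4, -4.2, 33.9] spin -8.2;  [-3.4, -9.0, 33.0] spin -8.2;  [-3.4, -13.6, 31.3] spin -8.2;  [-3.4, -17.9, 29.1] spin -8.2;
  [-0.0, -32.0, 15.4] spin -8.4;  [-0.0, -33.9, 10.6] spin -8.4;  [-0.0, -35.1, 5.5] spin -8.4;  [-0.0, -35.5, 0.3] spin -8.4;  [-0.0, -35.2, -4.9] spin -8.4;  [-0.0, -34.1, -10.0] spin -8.4;
```

Call:
step_arm(
  increments=[
    {"xyz": [-20, 0, 0], "spin": 0},
    {"xyz": [-52, 0, 0], "spin": 0},
    {"xyz": [-52, 0, 0], "spin": 0},
    {"xyz": [-52, 0, 0], "spin": 0},
    {"xyz": [-3.5, 5.6, 33.7], "spin": -8.2},
    {"xyz": [-3.5, 0.7, 34.2], "spin": -8.2},
    {"xyz": [-3.5, -4.2, 33.9], "spin": -8.2},
    {"xyz": [-3.5, -9, 33], "spin": -8.2},
    {"xyz": [-3.5, -13.6, 31.3], "spin": -8.2},
    {"xyz": [-3.5, -17.9, 29.1], "spin": -8.2},
  ],
)

```text
clock: 46.05
tcp_pos: [0.4293, -0.0589, 0.1991]
eef_rot: [[-0.001, -0.729, -0.684], [0.0, -0.684, 0.729], [-1.0, 0.0, 0.001]]
force: [0.8, 0.4, -1.3]
opening: 0.112
```

Call:
step_arm(
  increments=[
    {"xyz": [0, -32, 15.4], "spin": -8.4},
    {"xyz": [0, -33.9, 10.6], "spin": -8.4},
    {"xyz": [0, -35.1, 5.5], "spin": -8.4},
    {"xyz": [0, -35.5, 0.3], "spin": -8.4},
    {"xyz": [0, -35.2, -4.9], "spin": -8.4},
    {"xyz": [0, -34.1, -10], "spin": -8.4},
    {"xyz": [0, 0, 0], "spin": 0},
    {"xyz": [0, 0, 0], "spin": 0},
  ],
)

```text
clock: 47.05
tcp_pos: [0.5072, 0.138, 0.1989]
eef_rot: [[-0.001, 0.056, -0.998], [-0.0, -0.998, -0.056], [-1.0, 0.0, 0.001]]
force: [-0.6, -0.5, -1.3]
opening: 0.109
```

```bash
python3 bars.py; python3 - <<'E'
from h import *
plan((.5072,.1387,.2,183.45,1))
E
```

```text
yellow [(34, np.float64(0.5191), np.float64(0.0793))]
red [(21, np.float64(0.552), np.float64(0.077))]
green [(17, np.float64(0.5917), np.float64(0.0782))]
t 47.1 tcp [0.5072 0.1378 0.1991] yaw -176.8 q [ 0.56  0.22 -0.02 -0.   -1.33 -0.51] F [-0.1 -0.1 -1.2] op 0.111
  [-0.9, -0.9, -0.0] spin -0.2;
```

Call:
step_arm(
  increments=[
    {"xyz": [35, -0.9, 0], "spin": -0.2},
    {"xyz": [35, 0, 0], "spin": 0},
    {"xyz": [35, 0, 0], "spin": 0},
    {"xyz": [28, 0, 0], "spin": 0},
    {"xyz": [14, 0, 0], "spin": 0},
    {"xyz": [9, 0, 0], "spin": 0},
    {"xyz": [0, 0, 0], "spin": 0},
    {"xyz": [0, 0, 0], "spin": 0},
  ],
)

```text
clock: 48.1
tcp_pos: [0.5083, 0.1396, 0.0443]
eef_rot: [[0.002, 0.061, -0.998], [0.001, -0.998, -0.061], [-1.0, -0.001, -0.002]]
force: [0.2, 0.4, -1.0]
opening: 0.107
```

Call:
step_arm(
  increments=[
    {"xyz": [4, 0, 0], "spin": 0},
    {"xyz": [4, 0, 0], "spin": 0},
    {"xyz": [3, 0, 0], "spin": 0},
    {"xyz": [0, 0, 0], "spin": 0},
    {"xyz": [0, 0, 0], "spin": 0},
  ],
)

```text
clock: 48.72
tcp_pos: [0.5077, 0.1393, 0.0323]
eef_rot: [[0.0, 0.061, -0.998], [-0.0, -0.998, -0.061], [-1.0, 0.0, -0.0]]
force: [-0.2, 0.3, -0.8]
opening: 0.114
```

Call:
step_arm(
  increments=[
    {"xyz": [2, 0, 0], "spin": 0},
    {"xyz": [0, 0, 0], "spin": 0},
  ],
)

```text
clock: 48.98
tcp_pos: [0.5075, 0.1392, 0.0301]
eef_rot: [[-0.0, 0.061, -0.998], [-0.0, -0.998, -0.061], [-1.0, 0.0, 0.0]]
force: [0.2, 0.1, -1.4]
opening: 0.107
```

Call:
step_arm(
  increments=[
    {"xyz": [0, 0, 0], "spin": 0},
    {"xyz": [0, 0, 0], "spin": 0},
    {"xyz": [0, 0, 0], "spin": 0},
    {"xyz": [-20, 0, 0], "spin": 0},
    {"xyz": [-50, 0, 0], "spin": 0},
    {"xyz": [-50, 0, 0], "spin": 0},
    {"xyz": [-50, 0, 0], "spin": 0},
  ],
  grip=195,
)

```text
clock: 49.85
tcp_pos: [0.5074, 0.1392, 0.2021]
eef_rot: [[0.0, 0.061, -0.998], [0.0, -0.998, -0.061], [-1.0, -0.0, -0.0]]
force: [0.7, 0.0, 0.6]
opening: 0.235
```

```bash
python3 - <<'E'
from h import *
plan((.40,-.1,.25,None,6))
E
```

```text
t 49.9 tcp [0.5074 0.1392 0.2021] yaw -176.5 q [ 0.57  0.22 -0.01  0.   -1.34 -0.5 ] F [0.7 0.  0.6] op 0.235
  [-8.0, 38.7, 20.3] spin -0.0;  [-8.0, 38.7, 20.3] spin -0.0;  [-8.0, 38.7, 20.3] spin -0.0;  [-8.0, 38.7, 20.3] spin -0.0;  [-8.0, 38.7, 20.3] spin -0.0;  [-8.0, 38.7, 20.3] spin -0.0;
```

```bash
python3 - <<'E'
from h import *
plan((.443,.355,.19,167,6))
E
```

```text
t 49.9 tcp [0.5074 0.1392 0.2021] yaw -176.5 q [ 0.57  0.22 -0.01  0.   -1.34 -0.5 ] F [0.7 0.  0.6] op 0.235
  [2.0, -36.6, 8.5] spin 2.8;  [2.0, -36.1, 10.3] spin 2.8;  [2.0, -35.6, 12.0] spin 2.8;  [2.0, -35.0, 13.7] spin 2.8;  [2.0, -34.3, 15.3] spin 2.8;  [2.0, -33.5, 17.0] spin 2.8;
```

Call:
step_arm(
  increments=[
    {"xyz": [2, -36.6, 8.5], "spin": 2.8},
    {"xyz": [2, -36.1, 10.3], "spin": 2.8},
    {"xyz": [2, -35.6, 12], "spin": 2.8},
    {"xyz": [2, -35, 13.7], "spin": 2.8},
    {"xyz": [2, -34.3, 15.3], "spin": 2.8},
    {"xyz": [2, -33.5, 17], "spin": 2.8},
    {"xyz": [0, 0, 0], "spin": 0},
  ],
  grip=130,
)

```text
clock: 50.72
tcp_pos: [0.4427, 0.3573, 0.1876]
eef_rot: [[-0.001, -0.228, -0.974], [-0.0, -0.974, 0.228], [-1.0, 0.001, 0.001]]
force: [0.1, -0.9, -0.1]
opening: 0.492
```

```bash
python3 bars.py; python3 - <<'E'
from h import *
b=snapshot("top");a=snapshot("scene")
I=[cv2.resize(s["img"][y:y+h,x:x+55,::-1],None,fx=7,fy=7,interpolation=cv2.INTER_CUBIC) for s,x,y,h in((b,185,155,80),(a,205,125,80))]
cv2.imwrite("pics/e1.png",np.hstack(I))
plan()
for n,z in (("applicator",.008),("yellow_mid",.0345),("red_mid",.0345),("green_mid",.0345)):
  r=[spotter.pinpoint(n,s) for s in (b,a)]
  print(n,[(round(e["p"],2),ray(s,e["pixel"],z)[:2].round(3)) for s,q in zip((b,a),r) for e in q[:2]])
E
```

```text
yellow [(18, np.float64(0.5107), np.float64(0.0731)), (16, np.float64(0.5036), np.float64(0.2117))]
red [(21, np.float64(0.552), np.float64(0.077)), (22, np.float64(0.5434), np.float64(0.2131))]
green [(17, np.float64(0.5917), np.float64(0.0782)), (15, np.float64(0.5831), np.float64(0.2149))]
t 50.9 tcp [0.4437 0.3549 0.1884] yaw 166.7 q [ 0.95  0.31  0.07  0.   -1.33 -1.18] F [-0.2 -0.4  0.1] op 0.488
applicator [(0.81, array([0.439, 0.102])), (0.89, array([0.434, 0.088]))]
yellow_mid [(0.53, array([0.498, 0.147])), (0.7, array([0.505, 0.136]))]
red_mid [(0.71, array([0.534, 0.131])), (0.59, array([0.449, 0.127])), (0.48, array([0.47 , 0.104])), (0.4, array([0.55 , 0.152]))]
green_mid [(0.7, array([0.59 , 0.142])), (0.54, array([ 0.443, -0.434])), (0.49, array([0.597, 0.145]))]
```

View pics/e1.png

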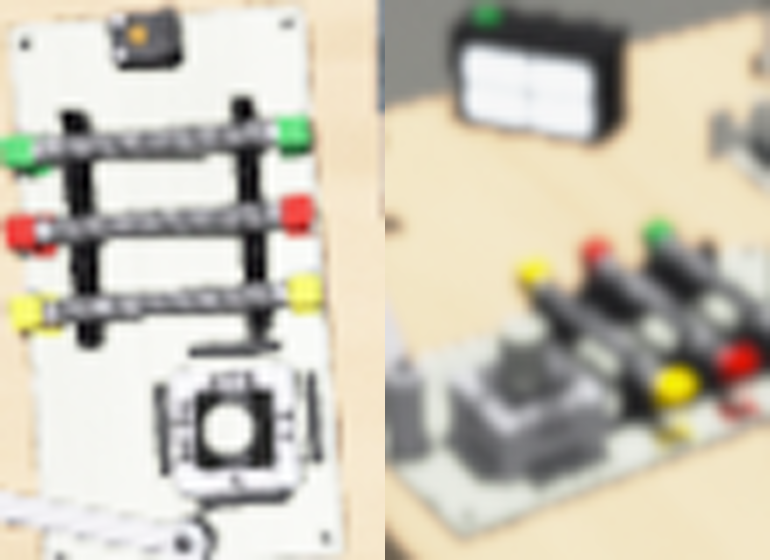

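Viewed: all three bars lie in their own colour's notches (rows about 140, 220 and 305 at left). The applicator is centred in the nest at (228,430). Next the keeper: descend caging its knob.

```bash
cat > arc.py <<'E'
from h import *
import sys
H=np.array([.3894,.1316])
def at(a,r=.233,z=.064): a=np.radians(a); return H[0]+r*np.cos(a),H[1]+r*np.sin(a),z
a0,a1,n=float(sys.argv[1]),float(sys.argv[2]),int(sys.argv[3])
p,_,y,_=state(); print("now angle",np.degrees(np.arctan2(p[1]-H[1],p[0]-H[0])),"r",np.hypot(*(p[:2]-H)))
plan(*[(*at(a),a+90,1) for a in np.linspace(a0,a1,n+1)[1:]])
E
python3 - <<'E'
from h import *
plan((.4438,.3582,.12,166.5,2),(.4438,.3582,.064,None,3))
b=snapshot("top")
print([(e["p"],ray(b,e["pixel"],.071)) for e in spotter.pinpoint("keeper_knob",b)[:2]])
E
```

```text
t 51.3 tcp [0.4438 0.3551 0.1884] yaw 166.7 q [ 0.95  0.31  0.07  0.   -1.33 -1.18] F [-0.5  0.   0.1] op 0.489
  [34.2, -1.5, 0.4] spin 0.1;  [34.2, -1.5, 0.4] spin 0.1;
  [18.7, 0.0, 0.0] spin -0.0;  [18.7, 0.0, 0.0] spin -0.0;  [18.7, 0.0, 0.0] spin -0.0;
[(0.89, array([0.42989964, 0.36539376, 0.071     ])), (0.49, array([0.45193698, 0.11077708, 0.071     ]))]
```

Call:
step_arm(
  increments=[
    {"xyz": [30, -3, 0.8], "spin": 0},
    {"xyz": [30, 0, 0], "spin": 0},
    {"xyz": [20, 0, 0], "spin": 0},
    {"xyz": [15, 0, 0], "spin": 0},
    {"xyz": [15, 0, 0], "spin": 0},
    {"xyz": [14, 0, 0], "spin": 0},
    {"xyz": [0, 0, 0], "spin": 0},
    {"xyz": [0, 0, 0], "spin": 0},
  ],
  grip=90,
)

```text
clock: 52.38
tcp_pos: [0.4439, 0.3589, 0.0648]
eef_rot: [[0.001, -0.23, -0.973], [0.001, -0.973, 0.23], [-1.0, -0.001, -0.001]]
force: [0.5, 0.2, 0.9]
opening: 0.65
```

Call:
step_arm(
  increments=[
    {"xyz": [0, 0, 0], "spin": 0},
    {"xyz": [0, 0, 0], "spin": 0},
    {"xyz": [0, 0, 0], "spin": 0},
    {"xyz": [0, 0, 0], "spin": 0},
  ],
  grip=180,
)

```text
clock: 52.88
tcp_pos: [0.4435, 0.3586, 0.0644]
eef_rot: [[0.0, -0.23, -0.973], [0.0, -0.973, 0.23], [-1.0, -0.0, -0.0]]
force: [0.3, 0.9, 0.3]
opening: 0.295
```

```bash
python3 arc.py 76.5 43.5 11; python3 - <<'E'
from h import *
b=snapshot("top");a=snapshot("scene")
I=[]
for s in (b,a):
    u=proj(s,[.444,.358,.06])[0].astype(int); I.append(cv2.resize(s["img"][u[1]-22:u[1]+22,u[0]-22:u[0]+22,::-1],None,fx=9,fy=9,interpolation=cv2.INTER_CUBIC))
cv2.imwrite("pics/k1.png",np.hstack(I))
E
```

```text
now angle 76.58158964824311 r 0.23333552288726125
t 52.9 tcp [0.4435 0.3586 0.0644] yaw 166.7 q [ 0.95  0.4  -0.13  0.   -1.04 -1.19] F [0.3 0.9 0.3] op 0.295
  [0.4, 0.7, -12.5] spin 3.2;
  [0.0, 0.3, -12.2] spin 3.0;
  [0.0, 0.3, -12.2] spin 3.0;
  [0.0, 0.3, -12.2] spin 3.0;
  [0.0, 0.3, -12.2] spin 3.0;
  [0.0, 0.3, -12.2] spin 3.0;
  [0.0, 0.3, -12.2] spin 3.0;
  [0.0, 0.3, -12.2] spin 3.0;
  [-0.0, 0.3, -12.2] spin 3.0;
  [-0.0, 0.3, -12.2] spin 3.0;
  [-0.0, 0.3, -12.2] spin 3.0;
```

View pics/k1.png

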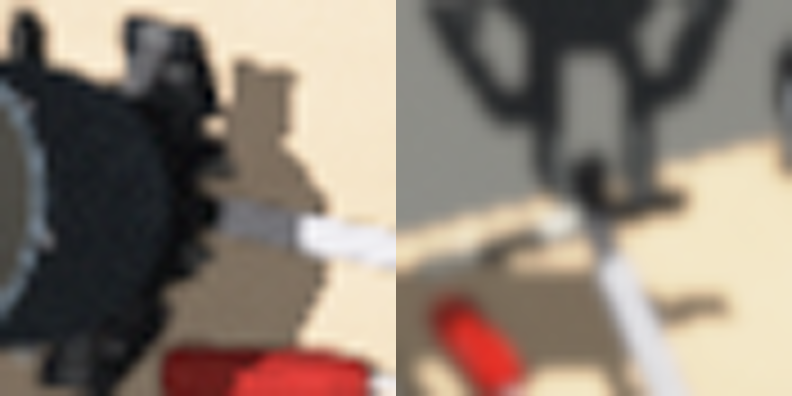

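The knob (590,180) is between the fingers (555 and 640). Now I swing along the arc.

Call:
step_arm(
  increments=[
    {"xyz": [0, 0.3, -12.2], "spin": 3},
    {"xyz": [0, 0.3, -12.2], "spin": 3},
    {"xyz": [0, 0.3, -12.2], "spin": 3},
    {"xyz": [0, 0.3, -12.2], "spin": 3},
    {"xyz": [0, 0.3, -12.2], "spin": 3},
    {"xyz": [0, 0.3, -12.2], "spin": 3},
    {"xyz": [0, 0.3, -12.2], "spin": 3},
    {"xyz": [0, 0.3, -12.2], "spin": 3},
    {"xyz": [0, 0.3, -12.2], "spin": 3},
    {"xyz": [0, 0.3, -12.2], "spin": 3},
  ],
)

```text
clock: 54.22
tcp_pos: [0.5505, 0.3009, 0.0643]
eef_rot: [[-0.0, -0.688, -0.725], [-0.0, -0.725, 0.688], [-1.0, 0.0, -0.0]]
force: [-1.0, 0.3, -0.5]
opening: 0.293
```

```bash
python3 arc.py 46.5 13.5 11
```

```text
now angle 46.43285361041595 r 0.23368909357173498
t 54.2 tcp [0.5505 0.3009 0.0643] yaw 136.5 q [ 0.75  0.5   0.04  0.   -1.11 -1.51] F [-1.   0.3 -0.5] op 0.293
  [0.3, 1.0, -11.9] spin 3.0;
  [0.0, 0.3, -12.2] spin 3.0;
  [0.0, 0.3, -12.2] spin 3.0;
  [0.0, 0.3, -12.2] spin 3.0;
  [0.0, 0.3, -12.2] spin 3.0;
  [0.0, 0.3, -12.2] spin 3.0;
  [0.0, 0.3, -12.2] spin 3.0;
  [0.0, 0.3, -12.2] spin 3.0;
  [0.0, 0.3, -12.2] spin 3.0;
  [0.0, 0.3, -12.2] spin 3.0;
  [0.0, 0.3, -12.2] spin 3.0;
```

Call:
step_arm(
  increments=[
    {"xyz": [0, 0.5, -12.2], "spin": 3},
    {"xyz": [0, 0.3, -12.2], "spin": 3},
    {"xyz": [0, 0.3, -12.2], "spin": 3},
    {"xyz": [0, 0.3, -12.2], "spin": 3},
    {"xyz": [0, 0.3, -12.2], "spin": 3},
    {"xyz": [0, 0.3, -12.2], "spin": 3},
    {"xyz": [0, 0.3, -12.2], "spin": 3},
    {"xyz": [0, 0.3, -12.2], "spin": 3},
    {"xyz": [0, 0.3, -12.2], "spin": 3},
    {"xyz": [0, 0.3, -12.2], "spin": 3},
  ],
)

```text
clock: 55.48
tcp_pos: [0.6136, 0.198, 0.0643]
eef_rot: [[0.0, -0.959, -0.284], [0.0, -0.284, 0.959], [-1.0, -0.0, 0.0]]
force: [-0.4, 0.0, 0.4]
opening: 0.294
```

Call:
step_arm(
  increments=[
    {"xyz": [0, 0.3, -8.1], "spin": 2},
    {"xyz": [0, 0.3, -8.1], "spin": 2},
    {"xyz": [0, 0.3, -8.1], "spin": 2},
    {"xyz": [0, 0.3, -8.1], "spin": 2},
    {"xyz": [0, 0.2, -4], "spin": 1},
    {"xyz": [0, 0.2, -4], "spin": 1},
    {"xyz": [0, 0, 0], "spin": 0},
  ],
)

```text
clock: 56.35
tcp_pos: [0.6205, 0.1588, 0.0643]
eef_rot: [[-0.0, -0.993, -0.116], [-0.0, -0.116, 0.993], [-1.0, 0.0, -0.0]]
force: [-0.3, -0.3, -0.6]
opening: 0.29
```

```bash
python3 arc.py 6.5 2.5 4; python3 - <<'E'
from h import *
b=snapshot("top")
print([(e["p"],ray(b,e["pixel"],.071)) for e in spotter.pinpoint("keeper_knob",b)[:2]])
E
```

```text
now angle 6.716312272147253 r 0.23265048968471205
t 56.4 tcp [0.6205 0.1588 0.0643] yaw 96.7 q [ 0.49  0.52  0.08  0.   -1.12 -1.95] F [-0.3 -0.3 -0.6] op 0.29
  [0.3, -0.3, -4.9] spin 1.2;
  [0.0, 0.0, -4.1] spin 1.0;
  [0.0, 0.0, -4.1] spin 1.0;
  [0.0, 0.0, -4.1] spin 1.0;
[(0.69, array([0.62252473, 0.16392363, 0.071     ]))]
```

Call:
step_arm(
  increments=[
    {"xyz": [0, 0, -3], "spin": 0.8},
    {"xyz": [0, 0, -3], "spin": 0.8},
    {"xyz": [0, 0, -3], "spin": 0.8},
    {"xyz": [0, 0, -2], "spin": 0.5},
    {"xyz": [0, 0, 0], "spin": 0},
  ],
)

```text
clock: 57.08
tcp_pos: [0.6214, 0.149, 0.0643]
eef_rot: [[0.0, -0.998, -0.066], [0.002, -0.066, 0.998], [-1.0, -0.0, 0.001]]
force: [-1.5, 4.7, 0.9]
opening: 0.292
```

Call:
step_arm(
  increments=[
    {"xyz": [0, 0, -2], "spin": 0},
    {"xyz": [0, 0, 0], "spin": 0},
  ],
)

```text
clock: 57.32
tcp_pos: [0.6218, 0.1464, 0.0644]
eef_rot: [[0.0, -0.998, -0.066], [0.0, -0.066, 0.998], [-1.0, -0.0, 0.0]]
force: [-0.8, 2.3, 1.1]
opening: 0.295
```

Call:
step_arm(
  increments=[
    {"xyz": [0, 0, -2], "spin": 0},
    {"xyz": [0, 0, 0], "spin": 0},
  ],
)

```text
clock: 57.58
tcp_pos: [0.622, 0.1432, 0.0643]
eef_rot: [[-0.0, -0.998, -0.066], [-0.001, -0.066, 0.998], [-1.0, 0.0, -0.001]]
force: [-0.4, 0.8, -0.6]
opening: 0.291
```

Call:
step_arm(
  increments=[
    {"xyz": [0, 0, -1.5], "spin": 0},
    {"xyz": [0, 0, 0], "spin": 0},
  ],
)

```text
clock: 57.82
tcp_pos: [0.622, 0.1421, 0.0642]
eef_rot: [[-0.0, -0.998, -0.066], [-0.001, -0.066, 0.998], [-1.0, 0.0, -0.001]]
force: [-0.4, 0.4, 0.1]
opening: 0.296
```

Call:
step_arm(
  increments=[
    {"xyz": [0, 0, -1.5], "spin": 0},
    {"xyz": [0, 0, 0], "spin": 0},
  ],
)

```text
clock: 58.08
tcp_pos: [0.6221, 0.1411, 0.0642]
eef_rot: [[-0.0, -0.998, -0.066], [0.0, -0.066, 0.998], [-1.0, 0.0, 0.0]]
force: [-0.0, 1.4, 0.4]
opening: 0.291
```

Call:
step_arm(
  increments=[
    {"xyz": [0, 0, -1.5], "spin": 0},
    {"xyz": [0, 0, 0], "spin": 0},
  ],
)

```text
clock: 58.32
tcp_pos: [0.6221, 0.1409, 0.0642]
eef_rot: [[0.0, -0.998, -0.067], [0.002, -0.067, 0.998], [-1.0, -0.0, 0.002]]
force: [-0.6, 5.3, 0.2]
opening: 0.296
```

Call:
step_arm(
  increments=[
    {"xyz": [0, 0, -1.5], "spin": 0},
    {"xyz": [0, 0, 0], "spin": 0},
  ],
)

```text
clock: 58.58
tcp_pos: [0.6222, 0.1407, 0.0642]
eef_rot: [[0.001, -0.998, -0.067], [0.004, -0.067, 0.998], [-1.0, -0.001, 0.004]]
force: [-1.4, 9.4, -0.4]
opening: 0.297
```

Call:
step_arm(
  increments=[
    {"xyz": [0, 0, -1.5], "spin": 0},
    {"xyz": [0, 0, 0], "spin": 0},
  ],
)

```text
clock: 58.82
tcp_pos: [0.6222, 0.1405, 0.0642]
eef_rot: [[0.001, -0.998, -0.067], [0.006, -0.067, 0.998], [-1.0, -0.001, 0.006]]
force: [-3.1, 12.8, 0.1]
opening: 0.292
```

A firm stop at 12.8 N, above the ball's 6 N, with the earlier bump about 8 mm before it. I relieve, open and withdraw.

Call:
step_arm(
  increments=[
    {"xyz": [0, 0, 4], "spin": 0},
    {"xyz": [0, 0, 4], "spin": 0},
    {"xyz": [0, 0, 0], "spin": 0},
    {"xyz": [-20, 0, 0], "spin": 0},
    {"xyz": [-40, 0, 0], "spin": 0},
    {"xyz": [-50, 0, 0], "spin": 0},
    {"xyz": [-50, -15, 20], "spin": 0},
    {"xyz": [0, 0, 55], "spin": 0},
    {"xyz": [0, 0, 55], "spin": 0},
    {"xyz": [0, 0, 0], "spin": 0},
  ],
  grip=165,
)

```text
clock: 60.08
tcp_pos: [0.6273, 0.2786, 0.2229]
eef_rot: [[-0.002, -0.998, -0.07], [-0.001, -0.07, 0.998], [-1.0, 0.002, -0.0]]
force: [1.0, -0.2, -0.6]
opening: 0.356
```

```bash
python3 - <<'E'
from h import *
plan()
b=snapshot("top");a=snapshot("scene")
I=[cv2.resize(s["img"][y:y+80,x:x+60,::-1],None,fx=6.5,fy=6.5,interpolation=cv2.INTER_CUBIC) for s,x,y in((b,185,155),(a,205,125))]
cv2.imwrite("pics/f1.png",np.hstack(I))
c,w=np.array([.5172,.1393]),np.radians(3.45); R=np.array([[np.cos(w),-np.sin(w)],[np.sin(w),np.cos(w)]])
for ang in (0,.024,.05):
    k=c+R@(np.array([-.128,0])+.235*np.array([np.cos(ang),np.sin(ang)])); u=proj(b,[*k,.084])[0]; print(ang,u,(u-[185,155])*6.5)
E
python3 bars.py
```

```text
t 60.1 tcp [0.6273 0.2786 0.2229] yaw 94.0 q [ 0.64  0.54  0.52 -0.   -1.55 -2.15] F [ 1.  -0.2 -0.6] op 0.356
0 [204.65880388 161.87627112] [127.78222525  44.69576226]
0.024 [202.96448136 162.02306704] [116.76912884  45.64993578]
0.05 [201.13270636 162.22741822] [104.86259132  46.97821846]
yellow [(18, np.float64(0.5107), np.float64(0.0731)), (16, np.float64(0.5036), np.float64(0.2117))]
red [(21, np.float64(0.552), np.float64(0.077)), (23, np.float64(0.5431), np.float64(0.2134))]
green [(17, np.float64(0.5917), np.float64(0.0782)), (15, np.float64(0.5831), np.float64(0.2149))]
```

View pics/f1.png

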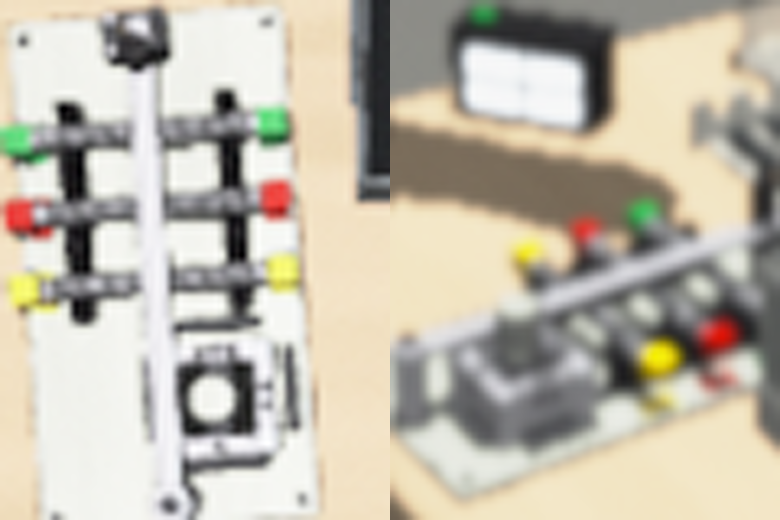

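The keeper lies over the catch with its knob at about (133,45), against a predicted 128 for shut. The bars and the applicator are unchanged and the gripper is clear. I hand in.

```bash
python3 -c "
from plant import ctrl
print(ctrl.finish_job())"
```

```text
the job is handed in; nothing more can be done
None
```

The coating kit is packed and the job is handed in at about 60 s of the 208 s allowed; no verdict is reported back.

- **Edge light:** I showed the applicator's sides 1 to 4 in order, 12 mm above the desk, each held still for about a second. The dots were read from the top camera, and the +x side with one dot is an inference from the four dots seen on −y.
- **Tray:** The applicator stands in the nest, and the yellow, red and green bars lie in the notches of their own colours. The last pictures and the cap positions show them unmoved after the keeper was shut.
- **Keeper:** I felt a bump of about 5 N some 8 mm before a firm stop. I pressed to 12.8 N at the stop, which is above the ball's 6 N. The last picture shows the knob within about 1 original pixel (roughly 3 mm) of the computed shut position.
- **Left alone:** I never worked near the gauge or the dropper bottle, and the fingers came down on the keeper knob well clear of the marker. I did not measure their positions again at the end. The arm was clear of everything at hand-in.

**What disagreed:** The trained networks could not tell the four sides apart, and some of their points for the bars and the applicator were off. I used colour segmentation and the tray geometry instead. Neither a knocked part nor a slackened grip showed in the checks.

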